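# Pack sample tiles from a spring-ejector magazine into a lidded casserole

## Robot

A 6-joint arm with a two-finger parallel gripper is mounted at the origin on the work surface. World frame = base frame: x ahead of the robot, y to its left, z up, the work surface at z = 0. Lengths are in m, angles in rad, forces in N, time in s.
With the tool pointing down it reaches from about 0.3 to 1 m from the base axis. Payload 5.1 kg.
Tool frame: the origin (TCP) lies midway between the tips of the shut fingers; the grasp point (between the pads) lies 19 mm behind it; z points along the fingers, x is the direction in which the jaws open and shut, and the axes are right-handed (so a half turn about z gives the same grasp; the last joint's range is limited). The gripper opens to 95 mm and grips with 3 to 60 N. Pads are 20 mm wide; open, the fingers measure 119 mm over their backs; the gripper's body (75 mm by 180 mm) begins 59 mm behind the grasp point.
Start: joints at [-1.32, 0.124, 1.65, -0, 1.367, -0.083], TCP at [0.213, -0.614, 0.215] pointing down, gripper open.
Joint ranges: [-2.61, 2.61], [-1.02, 2.33], [0.03, 2.71], [-1.35, 4.49], [0.32, 2.68], [-2.91, 2.91]. Speed limits (rad/s): [2.57, 2.57, 3.14, 3.14, 3.14, 3.14].

## Interface

Orientations are given as a unit quaternion [w, x, y, z].
In Python, from station import env gives the robot as it stands.
- The arm moves only by the tool step_arm, never from a script. Its argument "deltas" is a list that holds one entry, the list of rows, each a list of 7 numbers: the opening, from 0 (shut) to 1 (fully open), then the shift along the tool's x, y, z in mm, then the turn, a rotation vector about the tool's x, y, z in rad. A call has 1 to 5 rows; each row is the pose to reach, as a shift and turn from the pose measured when the call began, along the tool's axes at that moment; what a row does not reach only later rows make up. A row lasts 1/12 s, in which the tool goes at most 41.7 mm and 7.16 degrees, less where a joint would pass 70% of its speed; a pose out of reach is approached as far as the arm can. A call with a gripper value outside its range is refused whole. The fingers move at their own pace and stop on an object; the grip force is fixed at half the most. Time passes only in rows, so rows that repeat a pose let the fingers close. It gives the time, the measured TCP pose, the force and the opening at its end, in the units of the state.
- env.get_obs(): the state, without advancing time (a new reading comes with each control period).
- env.get_image(name): name is "side" or "top" or "wrist"; returns a dict with "image" (400x640x3 uint8, red, green, blue), "fov_y" (degrees; the focal length in pixels is half the picture's height over the tangent of half this angle, whatever the lens; pixels are square), "cx", "cy" (the principal point, pixels), "eye" and "attitude" of the camera in the world. Camera axes: x right, y down, z forward; pixel columns grow to the right and rows downward; lengths in m; the calibration is good to about 2 mm. A picture is of the moment at which its call begins. There is no depth.
- env.hand_in(): hands the job in, once; it reports no verdict.
Trained networks look in the newest picture that a camera, given by its name, has taken for a name from the list of things; names that differ only in an ending like _2 or _b are one class to them, and where a whole thing is asked for, a point or a joint stands for the part that bears it (a point fixed in the world has none). Each returns a list of dicts, best first, with "score" (0 to 1); they miss things now and then, are a little off and sometimes report something else, mostly with a low value. They report only what shows in the picture. A call takes as long as a camera call. They do not tell look-alikes from the thing itself.
- env.look_for(label, camera): "location" ([column, row] in pixels, amid what is visible of it).
- env.masks_of(label, camera): "mask" (400x640 bool, what is visible of it) and "location" ([column, row] in pixels, amid what is visible of it).
- env.spot_point(label, camera): "location" ([column, row] in pixels: a listed point, or the origin of a listed thing).
The state is a dict: "time": time; "joint_pos": joint angles; "qd": joint speeds; "tau": joint torques, N m; "ee_pos": TCP position; "tcp_rot": TCP orientation; "ft_force": force on the tool from outside, world axes, zero at the start; "ft_torque": the same for the moment, N m; "gripper_width": finger opening in m.
Only numpy, scipy, OpenCV 4.12 (cv2) and the standard library are available. Lean on these libraries where they do the work, as an engineer would, in place of code of your own. Each camera call takes 0.05 s, during which the arm holds its last target.

## Task

First lift the lid off the stoneware casserole by its knob and set it down flat on the round cork mat. Then get every tile out of the steel magazine by pushing its spring slide fully in by the upright tab and letting it spring back, one tile a stroke (do not touch a tile with the fingers while it is still inside the magazine), and put all the tiles, with any that already lies loose on the bench, into the casserole. Finally put the lid back on so that it is fully seated, and leave the mug, bowl and vase alone.

Things in the scene. Friction and masses are not known exactly. Their poses are not given: they have to be found in the camera images.
- magazine: Fixed wooden bed 270 x 100 x 12 mm (local x -150 to +120 mm) with an open-topped steel shaft 64 mm square, 70 mm high, holding the tile stack. Origin on the table under the shaft's axis. Tiles leave along +x by a 17 mm high gate (outer face x = 32 mm) onto the bed, top z = 12 mm; the slide is at -x. The lowest tile in the shaft lies at (0, 0, 12 mm).
- ejector (a joint): Spring slide of the magazine: 0 m at rest (out), 0.068 m pushed fully in along the magazine's +x; the pushed tile then lies free on the bed, its centre about 60 mm from the shaft's axis. The spring pushes back with 3 N (rest) to 9 N (full stroke). The next tile drops when the slide is back at rest.
- tab (a point): Middle of the rear (-x) face of the slide's upright aluminium tab, where it is pushed. The tab is 8 mm thick along x, 44 mm wide along y, and its top is 10 mm above this point (55 mm above the table). Axes as the magazine's; it moves with the slide; the space behind it is free.
- exit (a point): Point on the bed's surface in front of the gate where the centre of an ejected tile comes to lie. Axes as the magazine's.
- tile1: Square glazed stoneware sample tile 48 x 48 x 12 mm, 60 g; origin at the centre of its underside, z up through its thickness. All tiles are alike. Lowest in the magazine.
- tile2: Square glazed stoneware sample tile 48 x 48 x 12 mm, 60 g; origin at the centre of its underside, z up through its thickness. All tiles are alike. Second in the magazine, on tile1.
- tile3: Square glazed stoneware sample tile 48 x 48 x 12 mm, 60 g; origin at the centre of its underside, z up through its thickness. All tiles are alike. On top of tile2 in the magazine; not always there.
- tile4: Square glazed stoneware sample tile 48 x 48 x 12 mm, 60 g; origin at the centre of its underside, z up through its thickness. All tiles are alike. Lies flat and loose on the bench; not always there.
- pot: Round stoneware casserole, loose, 1.4 kg, outside diameter 160 mm, rim at z = 65 mm, wall 6 mm, inner diameter about 145 mm (120 mm at the floor), inner floor at z = 8 mm, two small lug handles at +y and -y reaching 98 mm from the axis at 48 mm height. Origin at the centre of its underside.
- lid: Loose stoneware lid, 0.35 kg, 158 mm across. Origin at the centre of its underside, a locating disc 128 mm across, 5 mm deep that drops into the pot; the brim rests on the rim, so the seated lid's origin is 60 mm above the pot's. Upper face up to z = 14 mm; on it a round knob 22 to 28 mm across, z = 14 to 48 mm (grip at z = 36 mm).
- mat: Fixed round cork mat, diameter 170 mm, 4 mm thick; origin at the centre of its underside.
- mug: Bystander: mug 85 mm high, origin at the centre of its underside; leave alone.
- bowl: Bystander: bowl 55 mm high, 120 mm across, origin at the centre of its underside; leave alone.
- vase: Bystander: terracotta vase 120 mm high, origin at the centre of its underside; leave alone.
There are look-alikes about, which are no part of the job. What is shaped like the lid but purple or yellow is not meant.

How it is judged:
On the way, in this order (a step that is already met when the one before it is completed fails the run):
1. the lid is set down flat on the cork mat and released (horizontal distance between lid and mat below 0.06 m and z of lid in the frame of mat below 0.009 m and angle between lid's own z axis and vertical below 0.08 rad and contact force between the fingers and lid below 0.2 N), for 0.2 s.
2. the ejector slide is pushed fully in (value of joint ejector above 0.062 m), for 0.02 s.
3. all the tiles are in the casserole, released (horizontal distance between each of tile1, tile2, tile3, tile4 and pot below 0.065 m and z of tile1 in the frame of pot between 0 and 0.058 m and z of tile2 in the frame of pot between 0 and 0.058 m and z of tile3 in the frame of pot between 0 and 0.058 m and z of tile4 in the frame of pot between 0 and 0.058 m and contact force between the fingers and tile1 below 0.2 N and contact force between the fingers and tile2 below 0.2 N and contact force between the fingers and tile3 below 0.2 N and contact force between the fingers and tile4 below 0.2 N), for 0.2 s.
At the end, for the whole second after the job is handed in: Every tile lies in the casserole (centre within 65 mm of its axis, below the rim), the lid is seated on it (within 13 mm of its axis, at its seated height within 5 mm, tilted less than 0.06 rad), the ejector slide is back at rest (within 4 mm) and everything is still (horizontal distance between each of tile1, tile2, tile3, tile4 and pot below 0.065 m and z of tile1 in the frame of pot between 0 and 0.058 m and z of tile2 in the frame of pot between 0 and 0.058 m and z of tile3 in the frame of pot between 0 and 0.058 m and z of tile4 in the frame of pot between 0 and 0.058 m and linear speed of each of tile1, tile2, tile3, tile4, lid below 0.02 m/s and horizontal distance between lid and pot below 0.013 m and z of lid in the frame of pot between 0.055 and 0.064 m and angle between the z axis of lid and the z axis of pot, either way round below 0.06 rad and angle between lid's own z axis and vertical below 0.08 rad and value of joint ejector below 0.004 m); the robot touches nothing.
It fails at once if a tile is touched with the fingers while it is still in the magazine ((contact force between the fingers and tile1 above 1 N and x of tile1 in the frame of magazine between -0.03 and 0.028 m and y of tile1 in the frame of magazine between -0.02 and 0.02 m and z of tile1 in the frame of magazine between 0 and 0.058 m) or (contact force between the fingers and tile2 above 1 N and x of tile2 in the frame of magazine between -0.03 and 0.028 m and y of tile2 in the frame of magazine between -0.02 and 0.02 m and z of tile2 in the frame of magazine between 0 and 0.058 m) or (contact force between the fingers and tile3 above 1 N and x of tile3 in the frame of magazine between -0.03 and 0.028 m and y of tile3 in the frame of magazine between -0.02 and 0.02 m and z of tile3 in the frame of magazine between 0 and 0.058 m) or (contact force between the fingers and tile4 above 1 N and x of tile4 in the frame of magazine between -0.03 and 0.028 m and y of tile4 in the frame of magazine between -0.02 and 0.02 m and z of tile4 in the frame of magazine between 0 and 0.058 m)).
It fails at once if the mug is moved more than 3 cm (distance of mug from where it was at the start of the episode above 0.03 m).
It fails at once if the bowl is moved more than 3 cm (distance of bowl from where it was at the start of the episode above 0.03 m).
It fails at once if the vase is moved more than 3 cm (distance of vase from where it was at the start of the episode above 0.03 m).
Of tile3, tile4 only 1 to 2 are there at a start; the rules pass over those that are not, and their reading is None.
At some moment in a run one of lid may be knocked a few centimetres aside while the robot is not near it.
Once in a run the grip may slacken for a moment while it holds something.
It also fails if it takes over 210 s, if anything falls off the work surface, if the arm or the gripper's body presses on something with over 40 N, if the wrist force passes 120 N, or if a joint passes its speed limit or range.

## Working session

There is one attempt and no reset: what is moved stays moved. The work goes in short steps, Python scripts to look and compute and a tool call to move; the robot and the scene stay as the last step left them, time stands still between calls to the robot, and variables do not carry over. Pictures are saved under pics/ and viewed, and the job is handed in when it is done.

Besides the shell and the picture viewer there is one more tool, called after "Emit:" by a JSON object that holds its "fn" and its "kwargs". step_arm: Moves the arm, as the interface text tells. Its arguments: {"type":"object","properties":{"deltas":{"type":"array"}},"required":["deltas"]}

```bash
ls; mkdir -p pics
cat > h.py <<'E'
import numpy as np, cv2, sys
sys.path.insert(0,'.')
from station import env
from scipy.spatial.transform import Rotation as R
def q2R(q): return R.from_quat([q[1],q[2],q[3],q[0]]).as_matrix()
def cam(n):
    d=env.get_image(n); return d
def save(d,name): cv2.imwrite('pics/'+name,cv2.cvtColor(d['image'],cv2.COLOR_RGB2BGR))
def att(d):
    a=np.array(d['attitude'],float)
    return q2R(a) if a.size==4 else a.reshape(3,3)
def f(d): return d['image'].shape[0]/2/np.tan(np.radians(d['fov_y'])/2)
def px2w(d,uv,z):
    F=f(d); r=att(d)@np.array([(uv[0]-d['cx'])/F,(uv[1]-d['cy'])/F,1.])
    e=np.array(d['eye']); return e+r*(z-e[2])/r[2]
def w2px(d,p):
    c=att(d).T@(np.array(p)-np.array(d['eye'])); F=f(d)
    return np.array([d['cx']+F*c[0]/c[2],d['cy']+F*c[1]/c[2]])
E
python3 - <<'E'
from h import *
o=env.get_obs(); print(o)
for n in('side','top','wrist'):
    d=cam(n); save(d,n+'0.png'); print(n,{k:v for k,v in d.items() if k!='image'})
    for l in ['magazine','tab','exit','tile1','pot','lid','mat','mug','bowl','vase','ejector']:
        try: print(l,[(round(x['score'],2),np.round(x['location']).tolist()) for x in env.spot_point(l,n)])
        except Exception as e: print(l,e)
E
```

```text
pics
{'time': 0.0, 'joint_pos': array([-1.31959812e+00,  1.24505520e-01,  1.65167726e+00,  2.33182539e-06,
        1.36749853e+00, -8.26331817e-02]), 'qd': array([-0.0009026 , -0.00056025, -0.00231314, -0.00086804,  0.00013337,
        0.00113405]), 'tau': array([-4.34703861e-04, -4.17597914e+01, -3.59930885e+01,  7.73692201e-02,
        4.91305918e-02, -1.66425170e-04]), 'ee_pos': array([ 0.21277396, -0.61350392,  0.21338486]), 'tcp_rot': array([-6.74536985e-04,  8.14758677e-01, -5.79799282e-01, -7.97257814e-04]), 'ft_force': array([ 0.08992184,  0.17118409, -1.19032447]), 'ft_torque': array([0.00849823, 0.02758921, 0.01936994]), 'gripper_width': 0.09483593675388372}
side {'fov_y': 43.4604758509788, 'cx': 324.7898516094917, 'cy': 199.19328464902787, 'eye': array([-0.05903309,  0.5760144 ,  0.98365038]), 'attitude': array([ 0.12941114, -0.33392216,  0.8609527 , -0.36126056])}
magazine [(0.92, [265.0, 305.0])]
tab [(0.68, [229.0, 326.0]), (0.31, [262.0, 291.0])]
exit [(0.98, [279.0, 281.0])]
tile1 [(0.71, [261.0, 295.0])]
pot [(0.93, [299.0, 205.0]), (0.66, [278.0, 282.0]), (0.61, [26
[... 638 characters left out ...]
ile1 [(0.72, [228.0, 218.0])]
pot []
lid [(0.92, [324.0, 253.0]), (0.86, [476.0, 179.0]), (0.77, [321.0, 162.0]), (0.69, [386.0, 268.0])]
mat [(0.58, [397.0, 202.0])]
mug [(0.6, [212.0, 133.0])]
bowl [(0.56, [258.0, 127.0])]
vase [(0.87, [366.0, 132.0])]
ejector it knows: bowl, exit, lid, magazine, mat, mug, pot, tab, tile, vase
wrist {'fov_y': 63.07839275016934, 'cx': 319.62211215090775, 'cy': 194.0680199121925, 'eye': array([ 0.28963173, -0.58810382,  0.38544598]), 'attitude': array([ 0.11958205,  0.8059995 , -0.57360011, -0.08395151])}
magazine []
tab []
exit []
tile1 []
pot []
lid []
mat []
mug []
bowl []
vase []
ejector it knows: bowl, exit, lid, magazine, mat, mug, pot, tab, tile, vase
```

View pics/side0.png

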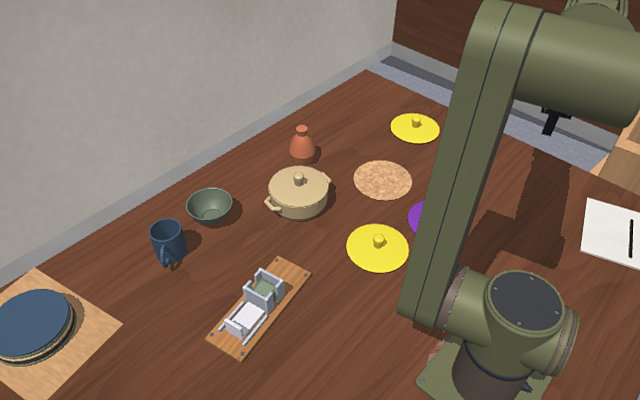

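View pics/top0.png

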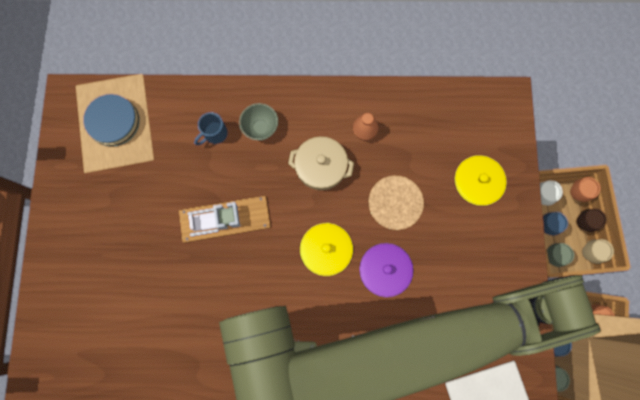

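View pics/wrist0.png

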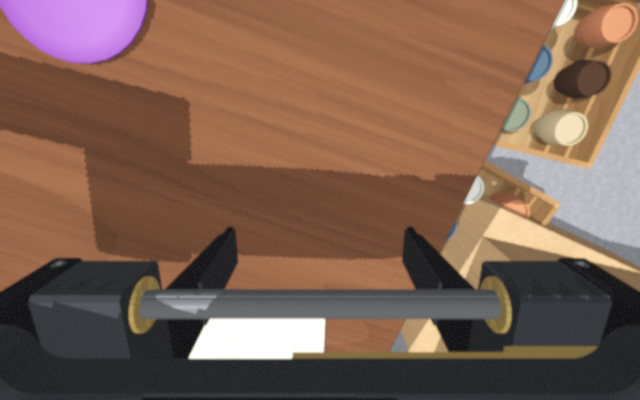

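Run:
```python
from h import *
for n in('side','top'):
    d=cam(n)
    for l,z in [('magazine',0),('tab',.045),('exit',.012),('lid',.06),('mat',0),('pot',0),('mug',0),('bowl',0),('vase',0),('tile1',0)]:
        print(n,l,[(round(x['score'],2),np.round(px2w(d,x['location'],z),3).tolist()) for x in env.spot_point(l,n)])
        
    if n=='top':
        im=cv2.cvtColor(d['image'],cv2.COLOR_RGB2BGR)
        cv2.imwrite('pics/topz.png',cv2.resize(im[80:300,150:450],None,fx=2.6,fy=2.6,interpolation=cv2.INTER_CUBIC))
```

```text
side magazine [(0.62, [0.465, 0.176, 0.0]), (0.2, [0.748, -0.247, 0.0])]
side tab [(0.96, [0.45, 0.273, 0.045]), (0.24, [0.602, -0.081, 0.045])]
side exit []
side lid [(0.96, [0.53, -0.528, 0.06]), (0.68, [0.628, -0.098, 0.06]), (0.62, [0.454, 0.132, 0.06]), (0.57, [0.34, -0.089, 0.06])]
side mat [(0.62, [0.515, -0.345, 0.0])]
side pot [(0.65, [0.626, -0.11, 0.0])]
side mug [(0.64, [0.479, 0.112, 0.0]), (0.56, [0.739, 0.233, 0.0])]
side bowl [(0.79, [0.773, 0.08, 0.0])]
side vase [(0.97, [0.755, -0.255, 0.0])]
side tile1 [(0.52, [0.487, 0.155, -0.0])]
top magazine [(0.63, [0.473, 0.17, 0.0])]
top tab [(0.87, [0.45, 0.287, 0.045])]
top exit [(0.69, [0.492, 0.11, 0.012])]
top lid [(0.92, [0.369, -0.115, 0.06]), (0.81, [0.632, -0.108, 0.06]), (0.79, [0.309, -0.313, 0.06]), (0.72, [0.585, -0.594, 0.06]), (0.66, [0.512, -0.335, 0.06])]
top mat [(0.9, [0.523, -0.351, 0.0])]
top pot [(0.24, [0.455, 0.294, 0.0])]
top mug [(0.9, [0.75, 0.242, 0.0])]
top bowl [(0.58, [0.773, 0.09, 0.0])]
top vase [(0.76, [0.751, -0.246, 0.0])]
top tile1 []
```

View pics/topz.png

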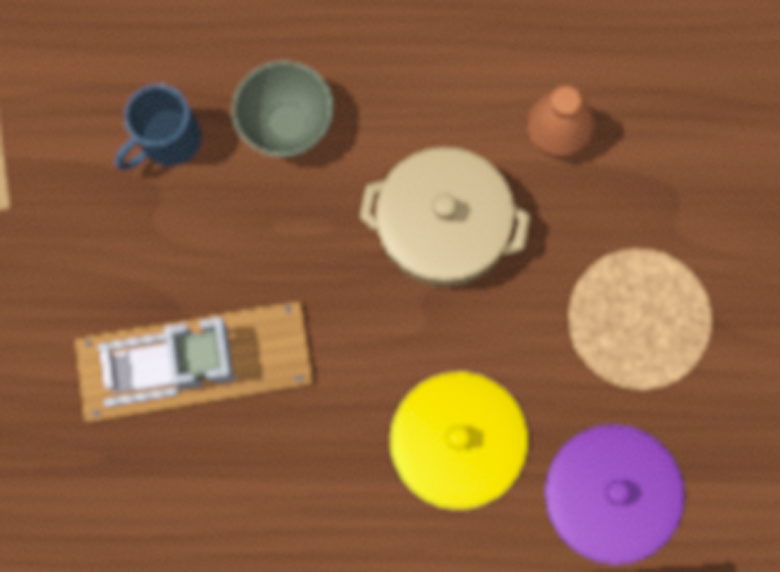

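```bash
cat >> h.py <<'E'
def go(p,yaw,o=None,show=True):
    o=o or env.get_obs(); Rt=q2R(o['tcp_rot'])
    c,s=np.cos(yaw),np.sin(yaw)
    Rg=np.array([[c,s,0],[s,-c,0],[0,0,-1.]])
    dr=R.from_matrix(Rt.T@Rg).as_rotvec(); dp=Rt.T@(np.array(p)-o['ee_pos'])*1000
    if show: print('t %.2f at'%o['time'],np.round(o['ee_pos'],4),'yaw %.3f'%np.arctan2(Rt[1,0],Rt[0,0]),'w %.4f'%o['gripper_width'],'F',np.round(o['ft_force'],1),'\n  delta mm',np.round(dp,1).tolist(),'rot',np.round(dr,4).tolist())
E
python3 - <<'E'
from h import *
d=cam('top')
for n,c in zip(['BL-rear+y','front+','front-','rear-'],[(75,340),(300,303),(312,382),(85,420)]):
    print(n,np.round(px2w(d,(c[0]/2.6+150,c[1]/2.6+80),.012),4))
for l,z in [('lid',.06),('magazine',.0),('exit',.012),('tile1',.03)]:
    print(l,[(round(x['score'],2),np.round(px2w(d,x['location'],z),4).tolist()) for x in env.look_for(l,'top')])
go([.63,-.103,.2],0)
E
```

```text
BL-rear+y [0.4879 0.3262 0.012 ]
front+ [0.5349 0.06   0.012 ]
front- [0.4398 0.0428 0.012 ]
rear- [0.3927 0.3079 0.012 ]
lid [(0.94, [0.6352, -0.1107, 0.06]), (0.92, [0.5848, -0.5892, 0.06]), (0.84, [0.3202, -0.309, 0.06]), (0.6, [0.3685, -0.1259, 0.06])]
magazine [(0.72, [0.465, 0.2097, 0.0])]
exit [(0.86, [0.4563, 0.1987, 0.012]), (0.29, [0.7603, -0.2595, 0.012])]
tile1 [(0.47, [0.4686, 0.1664, 0.03])]
t 3.00 at [ 0.2129 -0.6141  0.2147] yaw -1.237 w 0.0954 F [ 0.1  0.3 -0.4] 
  delta mm [-346.3, -561.5, 14.7] rot [-0.0, 0.0, -1.237]
```

Emit:
{"fn": "step_arm", "kwargs": {"deltas": [[[1,-346,-561,-20,0,0,-1.237],[1,-346,-561,-20,0,0,-1.237],[1,-346,-561,-20,0,0,-1.237],[1,-346,-561,-20,0,0,-1.237],[1,-346,-561,-20,0,0,-1.237]]]}}

```text
time: 3.42
ee_pos: [0.3454, -0.4513, 0.2212]
tcp_rot: [0.0, 0.954, -0.299, 0.0]
ft_force: [0.8, -0.2, -1.2]
gripper_width: 0.0951
```

Run:
```python
from h import *
d=cam('top'); save(d,'top1.png')
go([.63,-.103,.2],0)
```

```text
t 3.47 at [ 0.3497 -0.4461  0.2215] yaw -0.597 w 0.0950 F [2.9 3.1 0.1] 
  delta mm [39.0, -441.3, 23.8] rot [-0.0046, -0.0025, -0.5969]
```

View pics/top1.png

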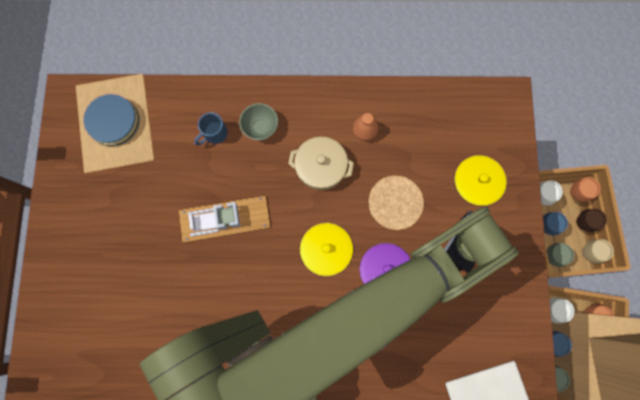

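Emit:
{"fn": "step_arm", "kwargs": {"deltas": [[[1,39,-441,15,0,0,-0.597],[1,39,-441,15,0,0,-0.597],[1,39,-441,15,0,0,-0.597],[1,39,-441,15,0,0,-0.597],[1,39,-441,15,0,0,-0.597]]]}}

```text
time: 3.88
ee_pos: [0.4772, -0.29, 0.2156]
tcp_rot: [-0.002, 1.0, 0.003, 0.002]
ft_force: [1.0, -0.5, -0.9]
gripper_width: 0.095
```

Run:
```python
from h import *
go([.63,-.103,.2],0)
```

```text
t 3.88 at [ 0.4772 -0.29    0.2156] yaw 0.005 w 0.0950 F [ 1.  -0.5 -0.9] 
  delta mm [153.7, -186.2, 16.9] rot [-0.0031, -0.0044, 0.0051]
```

Emit:
{"fn": "step_arm", "kwargs": {"deltas": [[[1,154,-186,10,0,0,0.005],[1,154,-186,10,0,0,0.005],[1,154,-186,10,0,0,0.005],[1,154,-186,10,0,0,0.005],[1,154,-186,10,0,0,0.005]]]}}

```text
time: 4.3
ee_pos: [0.6092, -0.1286, 0.2083]
tcp_rot: [-0.001, 1.0, -0.0, 0.002]
ft_force: [0.7, -0.9, 0.1]
gripper_width: 0.0948
```

Emit:
{"fn": "step_arm", "kwargs": {"deltas": [[[1,25,-30,3,0,0,0],[1,25,-30,3,0,0,0],[1,25,-30,3,0,0,0]]]}}

```text
time: 4.55
ee_pos: [0.635, -0.0969, 0.2049]
tcp_rot: [-0.001, 1.0, 0.001, 0.002]
ft_force: [0.4, -0.4, -0.1]
gripper_width: 0.0952
```

Run:
```python
from h import *
go([.63,-.103,.2],0)
for n in ('wrist','top'):
    d=cam(n); save(d,n+'2.png')
    for l,z in [('lid',.06),('pot',0),('tile1',0)]:
        print(n,l,[(round(x['score'],2),np.round(px2w(d,x['location'],z),4).tolist()) for x in env.spot_point(l,n)])
```

```text
t 4.55 at [ 0.635  -0.0969  0.2049] yaw 0.003 w 0.0952 F [ 0.4 -0.4 -0.1] 
  delta mm [-5.0, 6.1, 4.8] rot [-0.0028, -0.0039, 0.0027]
wrist lid [(0.88, [0.632, -0.1165, 0.06]), (0.62, [0.4159, -0.1112, 0.06])]
wrist pot []
wrist tile1 [(0.49, [0.6316, -0.1271, 0.0])]
top lid [(0.83, [0.6304, -0.1022, 0.06]), (0.8, [0.5882, -0.5791, 0.06]), (0.71, [0.3647, -0.1262, 0.06]), (0.67, [0.3196, -0.3146, 0.06])]
top pot []
top tile1 [(0.72, [0.4756, 0.1764, 0.0]), (0.51, [0.5279, -0.3519, 0.0])]
```

View pics/wrist2.png

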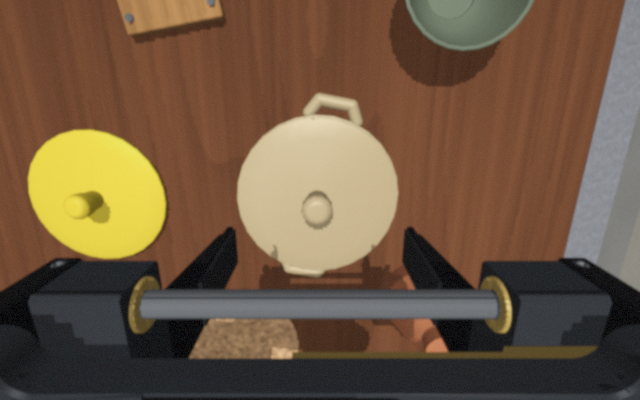

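View pics/top2.png

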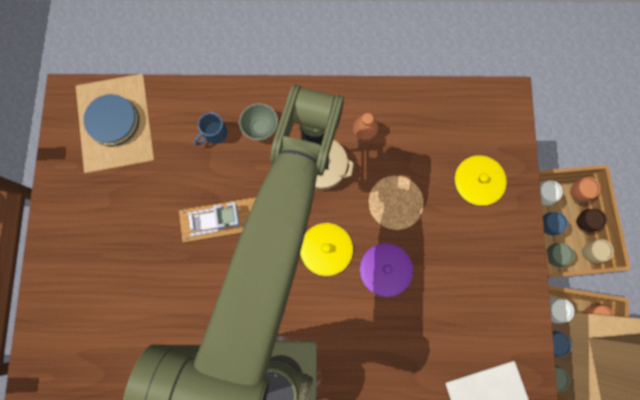

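Run:
```python
from h import *
d=cam('wrist')
print(px2w(d,(317,207),.108), px2w(d,(317.5,193),.07), px2w(d,(238,193),.07),px2w(d,(398,193),.07))
im=cv2.cvtColor(d['image'],cv2.COLOR_RGB2BGR)
cv2.imwrite('pics/wz.png',cv2.resize(im[80:290,220:420],None,fx=2.8,fy=2.8,interpolation=cv2.INTER_CUBIC))
```

```text
[ 0.63153436 -0.11170679  0.108     ] [ 0.63197824 -0.1102866   0.07      ] [ 0.55401986 -0.11000305  0.07      ] [ 0.71117278 -0.11057465  0.07      ]
```

View pics/wz.png

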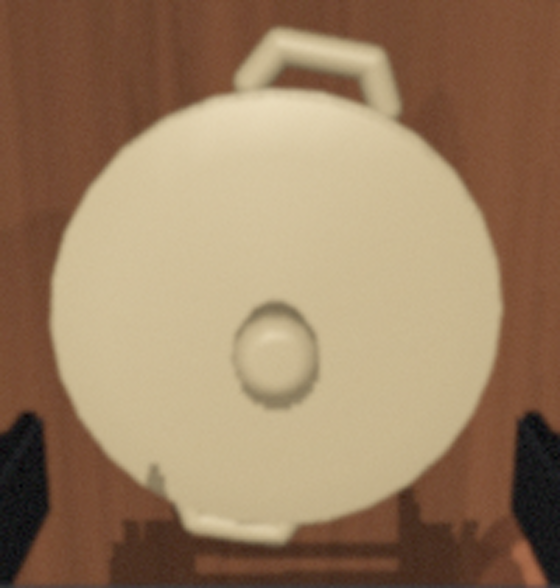

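Run:
```python
from h import *
go([.632,-.110,.15],0); go([.632,-.110,.079],0)
```

```text
t 5.00 at [ 0.6339 -0.0995  0.2057] yaw -0.002 w 0.0950 F [0.5 0.2 0. ] 
  delta mm [-2.2, 10.7, 55.7] rot [-0.0027, -0.0053, -0.0018]
t 5.00 at [ 0.6339 -0.0995  0.2057] yaw -0.002 w 0.0950 F [0.5 0.2 0. ] 
  delta mm [-2.6, 10.9, 126.7] rot [-0.0027, -0.0053, -0.0018]
```

Emit:
{"fn": "step_arm", "kwargs": {"deltas": [[[1,-2.3,10.8,35,0,0,0],[1,-2.3,10.8,70,0,0,0],[1,-2.5,10.8,100,0,0,0],[1,-2.5,10.8,110,0,0,0],[1,-2.5,10.8,110,0,0,0]]]}}

```text
time: 5.42
ee_pos: [0.6292, -0.1097, 0.0918]
tcp_rot: [-0.002, 1.0, -0.001, -0.001]
ft_force: [-0.8, -0.5, 0.7]
gripper_width: 0.0953
```

Run:
```python
from h import *
go([.632,-.110,.079],0)
d=cam('wrist'); save(d,'w3.png')
```

```text
t 5.42 at [ 0.6292 -0.1097  0.0918] yaw -0.002 w 0.0953 F [-0.8 -0.5  0.7] 
  delta mm [2.8, 0.4, 12.8] rot [-0.0045, 0.0017, -0.0023]
```

View pics/w3.png

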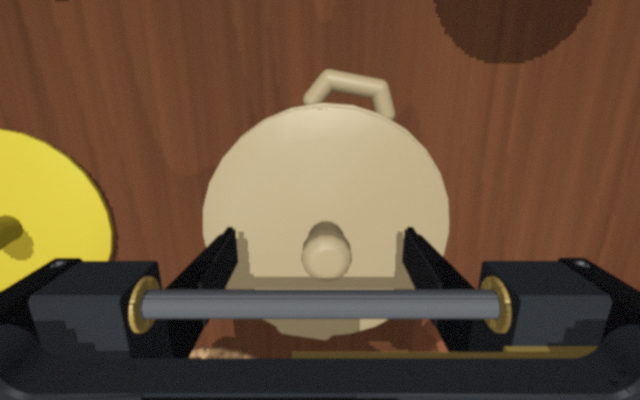

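Emit:
{"fn": "step_arm", "kwargs": {"deltas": [[[1,2.8,0.4,12,0,0,0],[1,2.8,0.4,12,0,0,0],[0,2.8,0.4,12,0,0,0],[0,2.8,0.4,12,0,0,0],[0,2.8,0.4,12,0,0,0]]]}}

```text
time: 5.88
ee_pos: [0.6348, -0.1105, 0.084]
tcp_rot: [-0.001, 1.0, -0.001, 0.002]
ft_force: [0.2, 0.2, 0.4]
gripper_width: 0.0804
```

Emit:
{"fn": "step_arm", "kwargs": {"deltas": [[[0,0,0,0,0,0,0],[0,0,0,0,0,0,0],[0,0,0,0,0,0,0],[0,0,0,0,0,0,0]]]}}

```text
time: 6.22
ee_pos: [0.6348, -0.1105, 0.0842]
tcp_rot: [-0.001, 1.0, -0.001, 0.002]
ft_force: [0.1, -0.3, -0.0]
gripper_width: 0.0538
```

Run:
```python
from h import *
d=cam('wrist'); 
print(px2w(d,w2px(d,[.632,-.11,.06]),.06))
go([.632,-.110,.079],0)
```

```text
[ 0.632 -0.11   0.06 ]
t 6.27 at [ 0.6347 -0.1105  0.0841] yaw -0.002 w 0.0499 F [ 0.8  0.2 -0.8] 
  delta mm [-2.8, -0.5, 5.0] rot [-0.0029, -0.0047, -0.002]
```

Emit:
{"fn": "step_arm", "kwargs": {"deltas": [[[0.45,-2.8,0,5,0,0,0],[0.45,-2.8,0,5,0,0,0],[0.35,-2.8,0,5,0,0,0],[0,-2.8,0,5,0,0,0],[0,-2.8,0,5,0,0,0]]]}}

```text
time: 6.68
ee_pos: [0.6321, -0.1105, 0.0791]
tcp_rot: [-0.001, 1.0, -0.001, 0.003]
ft_force: [1.5, -0.9, -0.8]
gripper_width: 0.028
```

Emit:
{"fn": "step_arm", "kwargs": {"deltas": [[[0,0,0,0,0,0,0],[0,0,0,0,0,0,0],[0,0,0,0,0,0,0],[0,0,0,0,0,0,0],[0,0,0,0,0,0,0]]]}}

```text
time: 7.1
ee_pos: [0.6321, -0.1105, 0.079]
tcp_rot: [-0.001, 1.0, -0.001, 0.003]
ft_force: [0.4, -0.2, -1.0]
gripper_width: 0.0267
```

Emit:
{"fn": "step_arm", "kwargs": {"deltas": [[[0,0,0,0,0,0,0],[0,0,0,0,0,0,0],[0,0,0,0,0,0,0],[0,0,0,0,0,0,0],[0,0,0,0,0,0,0]]]}}

```text
time: 7.52
ee_pos: [0.6322, -0.1105, 0.0791]
tcp_rot: [-0.001, 1.0, -0.001, 0.003]
ft_force: [1.1, -0.9, -0.8]
gripper_width: 0.0273
```

Run:
```python
from h import *
go([.632,-.110,.15],0)
```

```text
t 7.52 at [ 0.6322 -0.1105  0.0791] yaw -0.002 w 0.0273 F [ 1.1 -0.9 -0.8] 
  delta mm [0.2, -0.7, -70.9] rot [-0.0028, -0.0052, -0.002]
```

Gripped at 27 mm, centred (x .632, y −.1105). Lift gently.

Emit:
{"fn": "step_arm", "kwargs": {"deltas": [[[0,0,0,-10,0,0,0],[0,0,0,-25,0,0,0],[0,0,0,-45,0,0,0],[0,0,0,-65,0,0,0],[0,0,0,-70,0,0,0]]]}}

```text
time: 7.93
ee_pos: [0.6341, -0.1113, 0.1546]
tcp_rot: [-0.0, 1.0, -0.001, 0.006]
ft_force: [0.6, -0.3, -1.9]
gripper_width: 0.0266
```

Run:
```python
from h import *
go([.522,-.350,.16],0)
d=cam('side'); save(d,'s4.png')
d=cam('top'); m=env.masks_of('mat','top'); 
for x in m:
    ys,xs=np.nonzero(x['mask']); print(x['score'],x['location'],xs.min(),xs.max(),ys.min(),ys.max(),px2w(d,((xs.min()+xs.max())/2,(ys.min()+ys.max())/2),.004))
```

```text
t 7.93 at [ 0.6341 -0.1113  0.1546] yaw -0.002 w 0.0266 F [ 0.6 -0.3 -1.9] 
  delta mm [-111.5, 238.9, -7.0] rot [-0.001, -0.0124, -0.002]
0.92 [395.4, 200.4] 369 422 177 229 [ 0.51913815 -0.34458343  0.004     ]
```

View pics/s4.png

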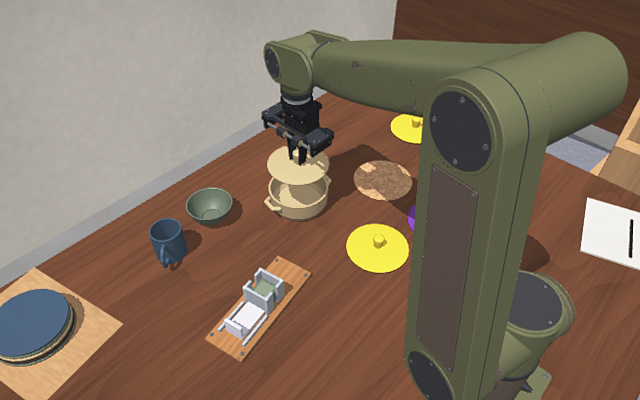

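Emit:
{"fn": "step_arm", "kwargs": {"deltas": [[[0,-12,25,-3,0,0,0],[0,-26,55,-5,0,0,0],[0,-42,88,-5,0,0,0],[0,-57,121,-5,0,0,0],[0,-72,154,-5,0,0,0]]]}}

```text
time: 8.5
ee_pos: [0.5578, -0.2651, 0.1519]
tcp_rot: [-0.002, 1.0, -0.001, 0.002]
ft_force: [-0.2, -0.2, -3.3]
gripper_width: 0.0272
```

Run:
```python
from h import *
go([.52,-.347,.16],0)
```

```text
t 8.50 at [ 0.5578 -0.2651  0.1519] yaw -0.001 w 0.0272 F [-0.2 -0.2 -3.3] 
  delta mm [-37.7, 81.9, -8.6] rot [-0.0041, -0.0037, -0.0013]
```

Emit:
{"fn": "step_arm", "kwargs": {"deltas": [[[0,-15,30,0,0,0,0],[0,-28,58,0,0,0,0],[0,-36,80,10,0,0,0],[0,-37,82,30,0,0,0],[0,-37,82,50,0,0,0]]]}}

```text
time: 8.92
ee_pos: [0.5196, -0.3485, 0.1]
tcp_rot: [-0.002, 1.0, -0.002, 0.002]
ft_force: [0.6, 0.8, -3.5]
gripper_width: 0.027
```

Run:
```python
from h import *
go([.52,-.347,.03],0)
```

```text
t 8.92 at [ 0.5196 -0.3485  0.1   ] yaw -0.004 w 0.0270 F [ 0.6  0.8 -3.5] 
  delta mm [0.2, -1.2, 70.0] rot [-0.0043, -0.0032, -0.0044]
```

Emit:
{"fn": "step_arm", "kwargs": {"deltas": [[[0,0,-1,20,0,0,0],[0,0,-1,40,0,0,0],[0,0,-1,58,0,0,0],[0,0,-1,66,0,0,0],[0,0,-1,68,0,0,0]]]}}

```text
time: 9.33
ee_pos: [0.5175, -0.3454, 0.0281]
tcp_rot: [-0.004, 1.0, -0.002, -0.001]
ft_force: [0.2, 0.5, -2.2]
gripper_width: 0.027
```

Emit:
{"fn": "step_arm", "kwargs": {"deltas": [[[0,0,0,2,0,0,0],[0,0,0,4,0,0,0],[0,0,0,6,0,0,0]]]}}

```text
time: 9.58
ee_pos: [0.5179, -0.3456, 0.0229]
tcp_rot: [-0.004, 1.0, -0.002, -0.001]
ft_force: [-2.7, 0.2, 1.9]
gripper_width: 0.027
```

Emit:
{"fn": "step_arm", "kwargs": {"deltas": [[[0.1,0,0,0,0,0,0],[0.6,0,0,0,0,0,0],[0.8,0,0,0,0,0,0],[0.8,0,0,0,0,0,0],[0.8,0,0,0,0,0,0]]]}}

```text
time: 10.0
ee_pos: [0.5186, -0.3462, 0.024]
tcp_rot: [-0.003, 1.0, -0.002, 0.0]
ft_force: [-0.2, 0.5, -0.6]
gripper_width: 0.0483
```

Emit:
{"fn": "step_arm", "kwargs": {"deltas": [[[0.8,0,0,0,0,0,0],[0.8,0,0,0,0,0,0],[0.8,0,0,-10,0,0,0],[0.8,0,0,-40,0,0,0],[0.8,0,0,-80,0,0,0]]]}}

```text
time: 10.42
ee_pos: [0.5162, -0.3448, 0.1012]
tcp_rot: [-0.006, 1.0, -0.002, -0.003]
ft_force: [0.0, 0.2, 0.5]
gripper_width: 0.0751
```

Emit:
{"fn": "step_arm", "kwargs": {"deltas": [[[1,0,0,-40,0,0,0],[1,0,0,-80,0,0,0],[1,0,0,-100,0,0,0],[1,0,0,-100,0,0,0],[1,0,0,-100,0,0,0]]]}}

```text
time: 10.83
ee_pos: [0.5177, -0.3466, 0.2041]
tcp_rot: [-0.004, 1.0, -0.002, -0.001]
ft_force: [0.4, 0.4, -1.1]
gripper_width: 0.0947
```

Run:
```python
from h import *
d=cam('side'); save(d,'s5.png')
d=cam('wrist'); save(d,'w5.png')
x=[.174,-.985]
go([.4665-.13*.174,.1695+.13*.985,.22],.175)
```

```text
t 10.93 at [ 0.5161 -0.3454  0.1999] yaw -0.004 w 0.0951 F [ 0.1 -0.9  0.4] 
  delta mm [-75.1, -642.9, -11.0] rot [-0.0138, 0.0068, -0.1793]
```

View pics/s5.png

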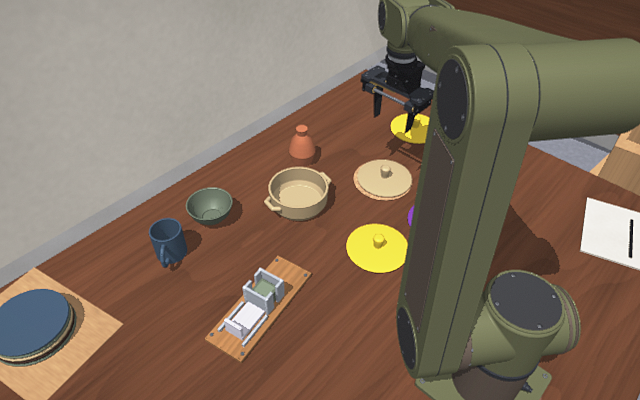

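View pics/w5.png

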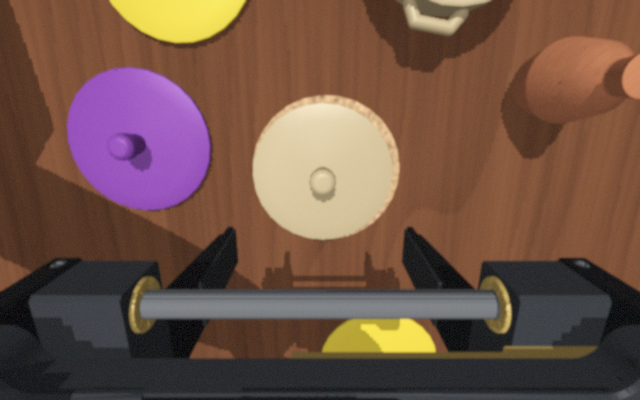

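Emit:
{"fn": "step_arm", "kwargs": {"deltas": [[[0,-75,-643,-15,0,0,-0.179],[0,-75,-643,-15,0,0,-0.179],[0,-75,-643,-15,0,0,-0.179],[0,-75,-643,-15,0,0,-0.179],[0,-75,-643,-15,0,0,-0.179]]]}}

```text
time: 11.35
ee_pos: [0.4916, -0.137, 0.2058]
tcp_rot: [-0.008, 0.996, 0.087, -0.005]
ft_force: [1.9, 0.1, 0.1]
gripper_width: 0.067
```

Run:
```python
from h import *
go([.4665,.1695,.22],.175)
```

```text
t 11.35 at [ 0.4916 -0.137   0.2058] yaw 0.174 w 0.0670 F [1.9 0.1 0.1] 
  delta mm [28.2, -306.4, -9.2] rot [-0.017, 0.0094, -0.0012]
```

Emit:
{"fn": "step_arm", "kwargs": {"deltas": [[[0,28,-225,-9,-0.017,0.009,-0.001],[0,28,-225,-9,-0.017,0.009,-0.001],[0,28,-225,-9,-0.017,0.009,-0.001],[0,28,-225,-9,-0.017,0.009,-0.001],[0,28,-225,-9,-0.017,0.009,-0.001]]]}}

```text
time: 11.77
ee_pos: [0.4797, 0.0705, 0.2153]
tcp_rot: [-0.0, 0.996, 0.087, -0.002]
ft_force: [0.5, 0.8, 0.2]
gripper_width: 0.0338
```

Emit:
{"fn": "step_arm", "kwargs": {"deltas": [[[0,0,-20,0,0,0,0],[0,0,-20,0,0,0,0],[0,0,-20,0,0,0,0]]]}}

```text
time: 12.02
ee_pos: [0.4749, 0.091, 0.213]
tcp_rot: [0.0, 0.996, 0.089, -0.004]
ft_force: [-0.3, -0.5, -0.5]
gripper_width: 0.0136
```

Run:
```python
from h import *
go([.4395,.322,.22],.175)
d=cam('wrist'); save(d,'w6.png')
for l,z in [('tab',.045),('exit',.012),('magazine',0)]:
    for x in env.spot_point(l,'wrist'): print(l,x['score'],x['location'],px2w(d,x['location'],z))
```

```text
t 12.02 at [0.4749 0.091  0.213 ] yaw 0.177 w 0.0136 F [-0.3 -0.5 -0.5] 
  delta mm [5.9, -233.6, -6.9] rot [-0.0004, 0.0082, 0.0024]
exit 0.68 [328.3, 148.2] [0.47826371 0.11511383 0.012     ]
```

View pics/w6.png

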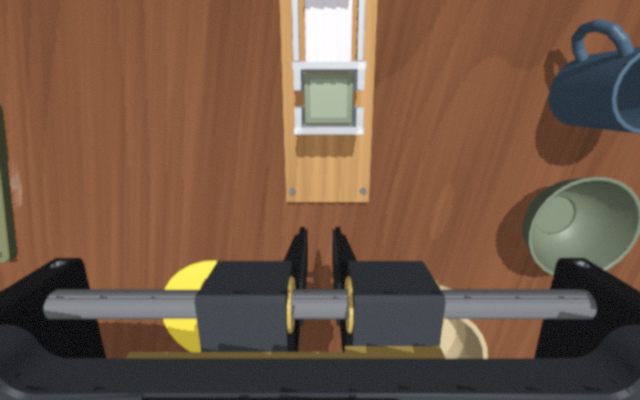

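Run:
```python
from h import *
d=cam('wrist')
for c,z in [((286,202.5),.012),((370,202.5),.012),((292,133),.07),((365,133),.07),((293,62),.07),((366,62),.07),((329,98),.048),((304,127),.048),((354,127),.048)]:
    p=px2w(d,c,z)[:2]; q=p-np.array([.4665,.1695]); x=np.array([.174,-.985]);y=np.array([.985,.174])
    print(c,p.round(4),'mag',(q@x).round(4),(q@y).round(4))
im=cv2.cvtColor(d['image'],cv2.COLOR_RGB2BGR)
cv2.imwrite('pics/wz6.png',cv2.resize(im[0:220,230:430],None,fx=2.8,fy=2.8,interpolation=cv2.INTER_CUBIC))
```

```text
(286, 202.5) [0.4418 0.0395] mag 0.1237 -0.047
(370, 202.5) [0.5416 0.0572] mag 0.1237 0.0544
(292, 133) [0.4406 0.1301] mag 0.0343 -0.0324
(365, 133) [0.5094 0.1421] mag 0.0344 0.0375
(293, 62) [0.4321 0.1928] mag -0.0289 -0.0298
(366, 62) [0.4969 0.2041] mag -0.0288 0.0359
(329, 98) [0.4702 0.1677] mag 0.0024 0.0033
(304, 127) [0.4502 0.1355] mag 0.0307 -0.0219
(354, 127) [0.5004 0.1442] mag 0.0308 0.029
```

View pics/wz6.png

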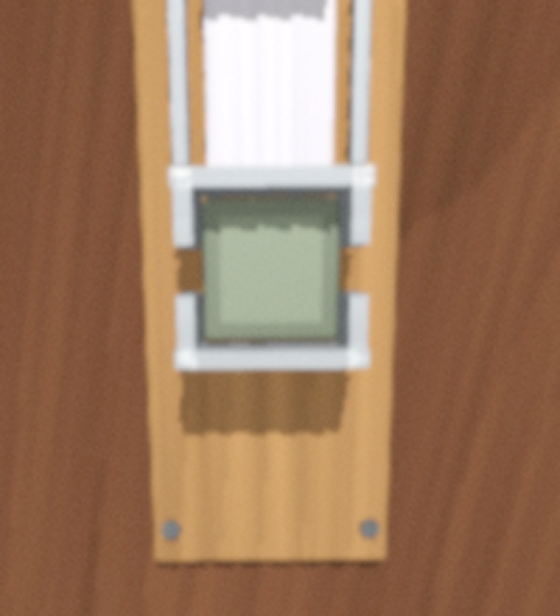

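Emit:
{"fn": "step_arm", "kwargs": {"deltas": [[[0,7.5,-234,-7,0,0.008,0],[0,7.5,-234,-7,0,0.008,0],[0,7.5,-234,-7,0,0.008,0],[0,7.5,-234,-7,0,0.008,0],[0,7.5,-234,-7,0,0.008,0]]]}}

```text
time: 12.68
ee_pos: [0.4472, 0.2973, 0.2214]
tcp_rot: [-0.0, 0.996, 0.085, 0.002]
ft_force: [0.4, 0.7, 0.0]
gripper_width: 0.0005
```

Emit:
{"fn": "step_arm", "kwargs": {"deltas": [[[0,0,-28,0,0,0,0],[0,0,-28,0,0,0,0],[0,0,-28,0,0,0,0]]]}}

```text
time: 12.93
ee_pos: [0.4425, 0.3252, 0.2211]
tcp_rot: [-0.0, 0.996, 0.086, 0.002]
ft_force: [0.2, -0.8, -0.4]
gripper_width: 0.0005
```

Run:
```python
from h import *
go([.442,.3207,.1],.175)
d=cam('top'); save(d,'t7.png')
for l,z in [('tab',.045),('exit',.012),('magazine',0)]:
  for x in env.spot_point(l,'top'):
    p=px2w(d,x['location'],z)[:2]; q=p-np.array([.469,.168]); xx=np.array([.174,-.985]);y=np.array([.985,.174])
    print(l,x['score'],'mag',(q@xx).round(4),(q@y).round(4))
d=cam('side'); save(d,'s7.png')
```

```text
t 12.93 at [0.4425 0.3252 0.2211] yaw 0.171 w 0.0005 F [ 0.2 -0.8 -0.4] 
  delta mm [-1.6, 4.3, 121.1] rot [0.0003, -0.0031, -0.0035]
tab 0.64 mag -0.1167 0.0052
tab 0.41 mag 0.4582 0.1921
exit 0.83 mag 0.0595 0.0157
magazine 0.61 mag -0.0059 -0.0024
```

View pics/s7.png

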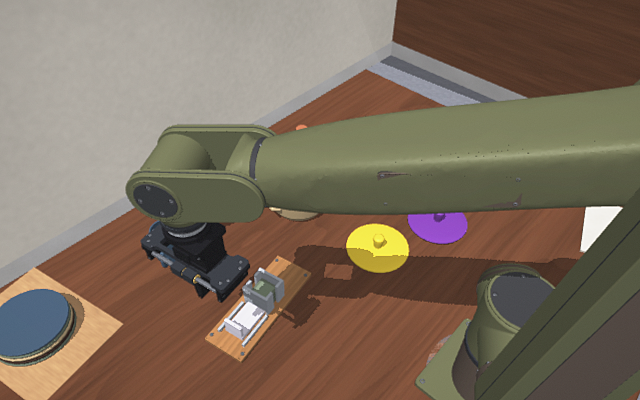

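Emit:
{"fn": "step_arm", "kwargs": {"deltas": [[[0,0,2,40,0,-0.003,0],[0,0,2,80,0,-0.003,0],[0,0,2,120,0,-0.003,0],[0,0,2,150,0,-0.003,0],[0,0,2,165,0,-0.003,0]]]}}

```text
time: 13.6
ee_pos: [0.4414, 0.3187, 0.0514]
tcp_rot: [0.002, 0.997, 0.083, -0.003]
ft_force: [-0.7, -0.3, -1.2]
gripper_width: -0.0001
```

```bash
cat >> h.py <<'E'
MO=np.array([.469,.168]);MX=np.array([.174,-.985]);MY=np.array([.985,.174])
def mag(x,y,z): return [*(MO+x*MX+y*MY),z]
def inmag():
    o=env.get_obs(); q=o['ee_pos'][:2]-MO; print('mag xy',(q@MX).round(4),(q@MY).round(4),'z',o['ee_pos'][2].round(4),'F',o['ft_force'].round(1))
E
python3 - <<'E'
from h import *
go(mag(-.155,0.002,.038),.175); inmag()
d=cam('wrist'); save(d,'w8.png')
E
```

```text
t 13.60 at [0.4414 0.3187 0.0514] yaw 0.166 w -0.0001 F [-0.7 -0.3 -1.2] 
  delta mm [3.0, -1.9, 13.4] rot [0.0025, 0.0062, -0.009]
mag xy -0.1533 -0.001 z 0.0514 F [-0.7 -0.3 -1.2]
```

View pics/w8.png

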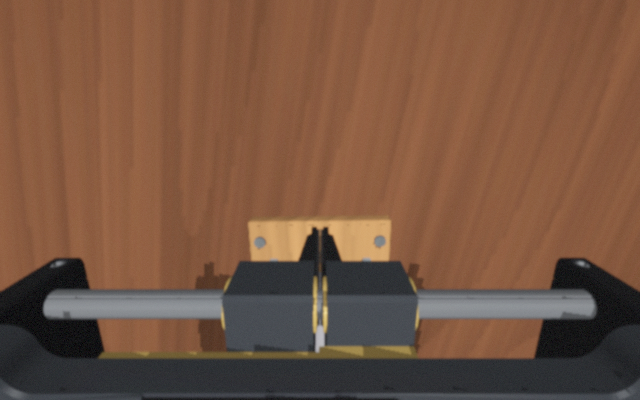

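Emit:
{"fn": "step_arm", "kwargs": {"deltas": [[[0,2,-2,8,0,0.006,-0.009],[0,2,-2,13,0,0.006,-0.009],[0,2,-2,13,0,0.006,-0.009],[0,2,8,13,0,0.006,-0.009],[0,2,18,13,0,0.006,-0.009]]]}}

```text
time: 14.07
ee_pos: [0.4464, 0.3007, 0.0383]
tcp_rot: [0.001, 0.996, 0.088, -0.0]
ft_force: [-0.7, -0.6, 0.1]
gripper_width: 0.0004
```

Run:
```python
from h import *
go(mag(-.06,0.002,.038),.175); inmag()
```

```text
t 14.07 at [0.4464 0.3007 0.0383] yaw 0.176 w 0.0004 F [-0.7 -0.6  0.1] 
  delta mm [1.1, 74.6, 0.6] rot [0.0029, 0.0004, 0.001]
mag xy -0.1347 0.0008 z 0.0383 F [-0.7 -0.6  0.1]
```

Emit:
{"fn": "step_arm", "kwargs": {"deltas": [[[0,0,8,0,0,0,0],[0,0,16,0,0,0,0],[0,0,25,0,0,0,0],[0,0,35,0,0,0,0],[0,0,45,0,0,0,0]]]}}

```text
time: 14.48
ee_pos: [0.4549, 0.2578, 0.0397]
tcp_rot: [-0.001, 0.996, 0.087, 0.001]
ft_force: [-0.4, 9.2, -0.9]
gripper_width: 0.0004
```

Run:
```python
from h import *
go(mag(-.06,0.002,.038),.175); inmag()
```

```text
t 14.48 at [0.4549 0.2578 0.0397] yaw 0.174 w 0.0004 F [-0.4  9.2 -0.9] 
  delta mm [0.3, 30.9, 1.6] rot [-0.0025, -0.0024, -0.0005]
mag xy -0.0909 0.0018 z 0.0397 F [-0.4  9.2 -0.9]
```

Emit:
{"fn": "step_arm", "kwargs": {"deltas": [[[0,0,8,1,0,0,0],[0,0,15,1,0,0,0],[0,0,22,1,0,0,0],[0,0,27,1,0,0,0],[0,0,30,1,0,0,0]]]}}

```text
time: 14.9
ee_pos: [0.4602, 0.2296, 0.0397]
tcp_rot: [-0.004, 0.996, 0.086, 0.001]
ft_force: [-3.9, 9.0, 0.6]
gripper_width: 0.0004
```

Run:
```python
from h import *
d=cam('side'); save(d,'s9.png'); inmag()
im=cv2.cvtColor(d['image'],cv2.COLOR_RGB2BGR)
cv2.imwrite('pics/s9z.png',cv2.resize(im[200:370,170:350],None,fx=3.3,fy=3.3,interpolation=cv2.INTER_CUBIC))
```

```text
mag xy -0.0619 0.002 z 0.0397 F [-3.6  8.5  2. ]
```

View pics/s9z.png

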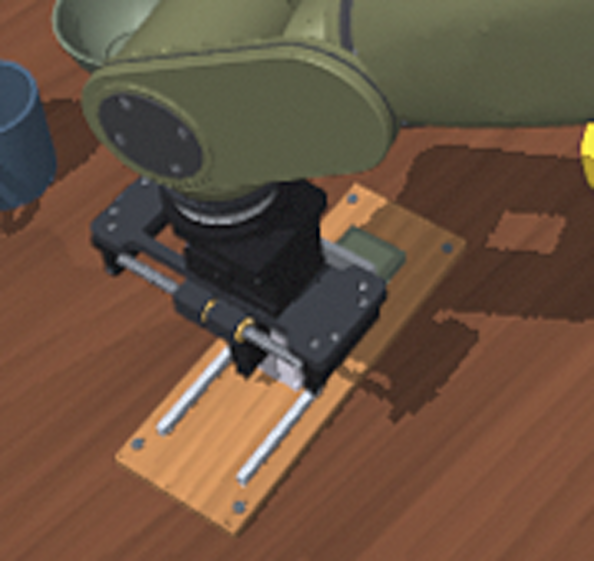

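Emit:
{"fn": "step_arm", "kwargs": {"deltas": [[[0,0,3,0,0,0,0],[0,0,5,0,0,0,0],[0,0,7,0,0,0,0],[0,0,7,0,0,0,0]]]}}

```text
time: 15.28
ee_pos: [0.461, 0.2248, 0.0399]
tcp_rot: [-0.007, 0.996, 0.085, 0.002]
ft_force: [-1.3, 13.9, -4.4]
gripper_width: 0.0002
```

Run:
```python
from h import *
inmag()
```

```text
mag xy -0.0573 0.002 z 0.0399 F [-1.3 13.9 -4.4]
```

Emit:
{"fn": "step_arm", "kwargs": {"deltas": [[[0,0,4,0,0.006,0,0],[0,0,7,0,0.006,0,0],[0,0,7,0,0.006,0,0],[0,0,7,0,0.006,0,0]]]}}

```text
time: 15.62
ee_pos: [0.4611, 0.2247, 0.0403]
tcp_rot: [-0.019, 0.996, 0.083, 0.002]
ft_force: [-3.0, 30.2, -7.0]
gripper_width: 0.0003
```

Run:
```python
from h import *
inmag()
```

```text
mag xy -0.0572 0.0021 z 0.0403 F [-3.  30.2 -7. ]
```

Emit:
{"fn": "step_arm", "kwargs": {"deltas": [[[0,0,-10,0,0.02,0,0],[0,0,-30,-1,0.03,0,0],[0,0,-50,-2,0.035,0,0],[0,0,-75,-2,0.035,0,0],[0,0,-95,-2,0.035,0,0]]]}}

```text
time: 16.03
ee_pos: [0.4459, 0.3187, 0.0467]
tcp_rot: [-0.036, 0.996, 0.082, 0.001]
ft_force: [-0.1, 0.2, 0.6]
gripper_width: 0.0008
```

Run:
```python
from h import *
inmag(); go(mag(-.155,0,.16),.175)
```

```text
mag xy -0.1525 0.0035 z 0.0467 F [-0.1  0.2  0.6]
t 16.03 at [0.4459 0.3187 0.0467] yaw 0.165 w 0.0008 F [-0.1  0.2  0.6] 
  delta mm [-2.6, -10.7, -112.8] rot [-0.0725, -0.0086, -0.01]
```

Emit:
{"fn": "step_arm", "kwargs": {"deltas": [[[0,-2,-8,-30,-0.072,-0.008,-0.01],[0.3,-2,-8,-70,-0.072,-0.008,-0.01],[0.8,-2,-8,-110,-0.072,-0.008,-0.01],[0.8,-2,-8,-130,-0.072,-0.008,-0.01]]]}}

```text
time: 16.37
ee_pos: [0.4453, 0.3175, 0.1832]
tcp_rot: [-0.002, 0.996, 0.088, 0.004]
ft_force: [1.8, 0.5, 0.5]
gripper_width: 0.0154
```

Run:
```python
from h import *
inmag(); go(mag(.062,0,.16),.175)
```

```text
mag xy -0.1514 0.0027 z 0.1832 F [1.8 0.5 0.5]
t 16.37 at [0.4453 0.3175 0.1832] yaw 0.176 w 0.0154 F [1.8 0.5 0.5] 
  delta mm [-3.0, 213.5, 22.7] rot [-0.0026, -0.0085, 0.0006]
```

Emit:
{"fn": "step_arm", "kwargs": {"deltas": [[[0.8,-2,40,0,0,-0.008,0],[0.8,-2,80,0,0,-0.008,0],[0.8,-2,120,0,0,-0.008,0],[0.8,-2,160,10,0,-0.008,0],[0.8,-2,190,20,0,-0.008,0]]]}}

```text
time: 16.78
ee_pos: [0.4776, 0.127, 0.1642]
tcp_rot: [-0.001, 0.996, 0.087, 0.002]
ft_force: [2.3, -0.5, -0.5]
gripper_width: 0.0484
```

Emit:
{"fn": "step_arm", "kwargs": {"deltas": [[[0.8,0,10,0,0,0,0],[0.8,0,20,0,0,0,0],[0.8,0,20,0,0,0,0]]]}}

```text
time: 17.03
ee_pos: [0.4815, 0.1054, 0.1647]
tcp_rot: [-0.001, 0.996, 0.086, 0.003]
ft_force: [-0.6, 0.0, 0.9]
gripper_width: 0.0682
```

Run:
```python
from h import *
inmag(); go(mag(.062,0,.16),.175)
d=cam('wrist'); save(d,'w10.png')
for l,z in [('exit',.012),('tile1',.012)]:
    for x in env.spot_point(l,'wrist'):
        p=px2w(d,x['location'],z)[:2]; q=p-MO; print(l,round(x['score'],2),x['location'],p,'mag',q@MX,q@MY)
im=cv2.cvtColor(d['image'],cv2.COLOR_RGB2BGR)
cv2.imwrite('pics/wz10.png',cv2.resize(im[0:300,200:460],None,fx=2,fy=2,interpolation=cv2.INTER_CUBIC))
```

```text
mag xy 0.0639 0.0014 z 0.1647 F [-0.6  0.   0.9]
t 17.03 at [0.4815 0.1054 0.1647] yaw 0.172 w 0.0682 F [-0.6  0.   0.9] 
  delta mm [-1.5, -1.8, 4.7] rot [-0.0006, -0.0053, -0.0033]
tile1 0.92 [313.3, 113.0] [0.46454765 0.16810482] mag -0.0008779530465168223 -0.0043673272727185195
```

View pics/wz10.png

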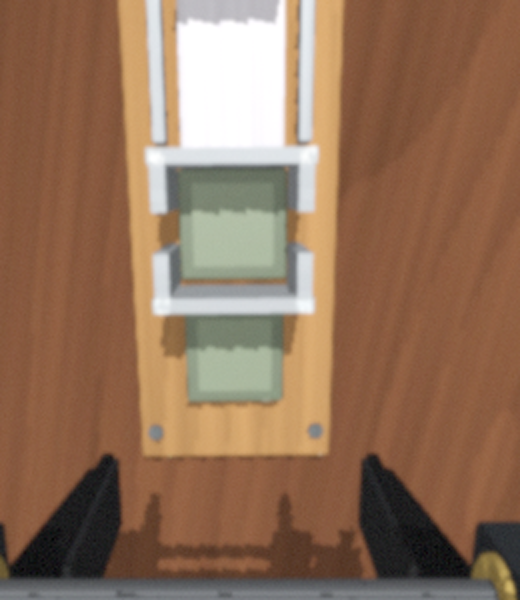

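Run:
```python
from h import *
d=cam('wrist')
for c,z in [((295,200.5),.022),((341.5,200.5),.022),((271.5,228),.012),((364,228),.012)]:
    p=px2w(d,c,z)[:2]; q=p-MO; print(c,p,'mag',q@MX,q@MY)
a,b=[px2w(d,c,.03)[:2] for c in [(290,138.5),(343,138.5)]];print(np.linalg.norm(a-b))
for z in (.024,.036,.048):
    a,b=[px2w(d,c,z)[:2] for c in [(290,138.5),(343,138.5)]];print(z,np.linalg.norm(a-b),(a-MO)@MX)
```

```text
(295, 200.5) [0.46038094 0.0831901 ] mag 0.08203803964487535 -0.023246698527996386
(341.5, 200.5) [0.50671779 0.09130119] mag 0.08211121935370895 0.023806428956509026
(271.5, 228) [0.44018151 0.04494805] mag 0.11619175022973309 -0.04979724759872505
(364, 228) [0.53781287 0.0619811 ] mag 0.1164020526224415 0.049333388866071866
0.04938448872503738
0.024 0.05035395324039261 0.0194806449857324
0.036 0.04841502420968209 0.017971784187315095
0.048 0.04647609517897169 0.01646292338889775
```

Emit:
{"fn": "step_arm", "kwargs": {"deltas": [[[0.8,-1.5,-2,40,0,-0.005,-0.003],[0.8,-1.5,-3,80,0,-0.005,-0.003],[0.8,-1.5,-3,115,0,-0.005,-0.003],[0.8,-1.5,-3,125,0,-0.005,-0.003],[0.8,-1.5,-3,125,0,-0.005,-0.003]]]}}

```text
time: 17.65
ee_pos: [0.4767, 0.1116, 0.0364]
tcp_rot: [-0.001, 0.996, 0.09, -0.004]
ft_force: [-0.5, 0.2, -0.3]
gripper_width: 0.0761
```

Run:
```python
from h import *
inmag(); go(mag(.061,0,.015),.175)
```

```text
mag xy 0.0569 -0.0022 z 0.0364 F [-0.5  0.2 -0.3]
t 17.65 at [0.4767 0.1116 0.0364] yaw 0.180 w 0.0761 F [-0.5  0.2 -0.3] 
  delta mm [2.4, 4.2, 21.3] rot [-0.0019, 0.0074, 0.0053]
```

Emit:
{"fn": "step_arm", "kwargs": {"deltas": [[[0.8,2,4,12,0,0.007,0.005],[0.8,2,4,20,0,0.007,0.005],[0.8,2,4,20,0,0.007,0.005]]]}}

```text
time: 17.9
ee_pos: [0.4794, 0.1084, 0.0167]
tcp_rot: [-0.001, 0.996, 0.088, -0.0]
ft_force: [-0.0, 0.7, 0.4]
gripper_width: 0.076
```

Run:
```python
from h import *
inmag(); go(mag(.061,0,.015),.175)
```

```text
mag xy 0.0606 -0.0001 z 0.0167 F [-0.   0.7  0.4]
t 17.90 at [0.4794 0.1084 0.0167] yaw 0.176 w 0.0760 F [-0.   0.7  0.4] 
  delta mm [0.1, 0.5, 1.7] rot [-0.002, 0.0006, 0.0007]
```

Emit:
{"fn": "step_arm", "kwargs": {"deltas": [[[0.4,0,0,1.5,0,0,0],[0.4,0,0,1.5,0,0,0],[0.3,0,0,1.5,0,0,0],[0.3,0,0,1.5,0,0,0],[0.3,0,0,1.5,0,0,0]]]}}

```text
time: 18.32
ee_pos: [0.4798, 0.1085, 0.0159]
tcp_rot: [-0.001, 0.996, 0.088, 0.0]
ft_force: [-0.6, -0.1, -0.0]
gripper_width: 0.0484
```

Emit:
{"fn": "step_arm", "kwargs": {"deltas": [[[0.3,0,0,0,0,0,0],[0.3,0,0,0,0,0,0],[0.3,0,0,0,0,0,0],[0.3,0,0,-5,0,0,0],[0.3,0,0,-15,0,0,0]]]}}

```text
time: 18.73
ee_pos: [0.4785, 0.1082, 0.03]
tcp_rot: [-0.001, 0.996, 0.088, -0.002]
ft_force: [0.2, -0.6, -0.7]
gripper_width: 0.0474
```

Run:
```python
from h import *
inmag(); go(mag(.061,0,.16),.175)
```

```text
mag xy 0.0605 -0.0011 z 0.03 F [ 0.2 -0.6 -0.7]
t 18.73 at [0.4785 0.1082 0.03  ] yaw 0.176 w 0.0474 F [ 0.2 -0.6 -0.7] 
  delta mm [0.7, 0.2, -130.0] rot [-0.0021, 0.0029, 0.0007]
```

Emit:
{"fn": "step_arm", "kwargs": {"deltas": [[[0.3,0,0,-20,0,0,0],[0.3,0,0,-50,0,0,0],[0.3,0,0,-80,0,0,0],[0.3,0,0,-110,0,0,0],[0.3,0,0,-130,0,0,0]]]}}

```text
time: 19.15
ee_pos: [0.4802, 0.1082, 0.1644]
tcp_rot: [-0.001, 0.996, 0.088, 0.001]
ft_force: [1.1, 0.0, -0.4]
gripper_width: 0.0477
```

Run:
```python
from h import *
go([.632,-.110,.16],.0)
```

```text
t 19.15 at [0.4802 0.1082 0.1644] yaw 0.176 w 0.0477 F [ 1.1  0.  -0.4] 
  delta mm [111.3, 241.4, 4.2] rot [-0.0021, -0.0019, 0.1757]
```

Emit:
{"fn": "step_arm", "kwargs": {"deltas": [[[0.3,12,27,0,0,0,0],[0.3,27,58,0,0,0,0],[0.3,42,90,0,0,0,0],[0.3,57,122,0,0,0,0],[0.3,72,154,0,0,0,0]]]}}

```text
time: 19.57
ee_pos: [0.5789, -0.0322, 0.1656]
tcp_rot: [-0.001, 0.996, 0.088, 0.002]
ft_force: [0.2, -0.1, -0.4]
gripper_width: 0.0477
```

Run:
```python
from h import *
go([.632,-.110,.16],.175)
d=cam('wrist'); save(d,'w11.png')
```

```text
t 19.57 at [ 0.5789 -0.0322  0.1656] yaw 0.176 w 0.0477 F [ 0.2 -0.1 -0.4] 
  delta mm [38.6, 85.8, 5.6] rot [-0.0015, -0.0035, 0.0009]
```

View pics/w11.png

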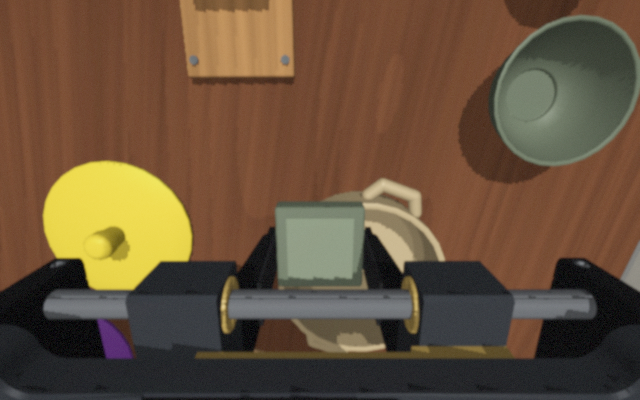

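Emit:
{"fn": "step_arm", "kwargs": {"deltas": [[[0.3,13,29,0,0,0,0],[0.3,27,60,0,0,0,0],[0.3,38.5,86,5,0,0,0],[0.3,38.5,86,15,0,0,0],[0.3,38.5,86,20,0,0,0]]]}}

```text
time: 20.03
ee_pos: [0.6347, -0.1162, 0.1457]
tcp_rot: [0.001, 0.996, 0.085, 0.003]
ft_force: [0.6, 0.6, -0.8]
gripper_width: 0.0474
```

Run:
```python
from h import *
go([.632,-.110,.018],.175)
d=cam('wrist'); save(d,'w12.png')
d=cam('top'); save(d,'t12.png')
```

```text
t 20.03 at [ 0.6347 -0.1162  0.1457] yaw 0.171 w 0.0474 F [ 0.6  0.6 -0.8] 
  delta mm [-2.3, -6.8, 127.7] rot [0.0024, -0.0049, -0.0044]
```

View pics/w12.png

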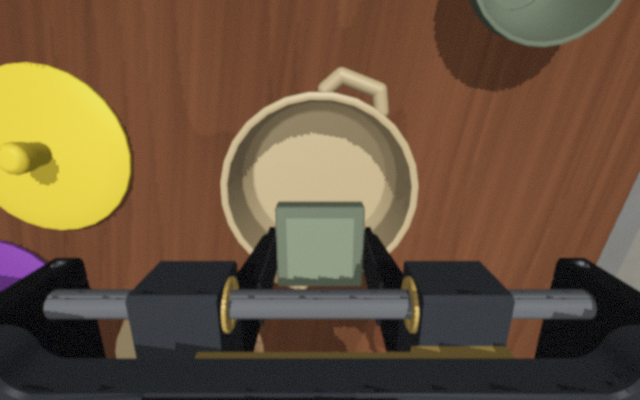

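Run:
```python
from h import *
d=cam('wrist')
a=px2w(d,(221.5,187),.063);b=px2w(d,(418,187),.063);print(a,b,np.linalg.norm(a-b),(a+b)/2,px2w(d,(322,93),.063))
go([.632,-.110,.018],.175)
```

```text
[ 0.55331958 -0.11780628  0.063     ] [ 0.70906039 -0.0907427   0.063     ] 0.15807478272958111 [ 0.63118998 -0.10427449  0.063     ] [ 0.62030667 -0.03285727  0.063     ]
t 20.18 at [ 0.6337 -0.1142  0.1455] yaw 0.173 w 0.0476 F [ 0.6  0.1 -1.5] 
  delta mm [-1.4, -4.6, 127.5] rot [0.0018, -0.0039, -0.0016]
```

Emit:
{"fn": "step_arm", "kwargs": {"deltas": [[[0.3,-1,-4.5,25,0,-0.004,0],[0.3,-1,-4.5,55,0,-0.004,0],[0.3,-1,-4.5,85,0,-0.004,0],[0.3,-1,-4.5,105,0,-0.004,0],[0.3,-1,-4.5,112,0,-0.004,0]]]}}

```text
time: 20.6
ee_pos: [0.6293, -0.1081, 0.0299]
tcp_rot: [-0.0, 0.996, 0.087, -0.003]
ft_force: [-0.9, -0.1, -1.9]
gripper_width: 0.0475
```

Run:
```python
from h import *
go([.632,-.110,.016],.175)
```

```text
t 20.60 at [ 0.6293 -0.1081  0.0299] yaw 0.175 w 0.0475 F [-0.9 -0.1 -1.9] 
  delta mm [2.4, 2.4, 13.9] rot [-0.0009, 0.0059, -0.0001]
```

Emit:
{"fn": "step_arm", "kwargs": {"deltas": [[[0.3,2,2,6,0,0.005,0],[0.3,2,2,12,0,0.005,0],[0.3,2,2,15,0,0.005,0],[0.3,2,2,15,0,0.005,0]]]}}

```text
time: 20.93
ee_pos: [0.632, -0.1096, 0.0155]
tcp_rot: [-0.0, 0.996, 0.087, 0.0]
ft_force: [0.2, 0.3, -0.8]
gripper_width: 0.0476
```

Emit:
{"fn": "step_arm", "kwargs": {"deltas": [[[0.52,0,0,0,0,0,0],[0.6,0,0,0,0,0,0],[0.65,0,0,0,0,0,0],[0.65,0,0,0,0,0,0],[0.65,0,0,0,0,0,0]]]}}

```text
time: 21.35
ee_pos: [0.6323, -0.1098, 0.0161]
tcp_rot: [-0.0, 0.996, 0.087, 0.0]
ft_force: [0.2, -0.1, 0.6]
gripper_width: 0.0613
```

Emit:
{"fn": "step_arm", "kwargs": {"deltas": [[[0.65,0,0,-15,0,0,0],[0.65,0,0,-40,0,0,0],[0.65,0,0,-80,0,0,0],[0.65,0,0,-120,0,0,0],[0.65,0,0,-150,0,0,0]]]}}

```text
time: 21.77
ee_pos: [0.6332, -0.11, 0.1711]
tcp_rot: [0.001, 0.996, 0.087, 0.002]
ft_force: [1.5, -0.0, 0.6]
gripper_width: 0.0619
```

Run:
```python
from h import *
d=cam('wrist'); save(d,'w13.png')
go(mag(-.155,0,.18),.175)
```

```text
t 21.82 at [ 0.6367 -0.1109  0.1787] yaw 0.175 w 0.0618 F [ 2.2 -0.2  4.2] 
  delta mm [-116.5, -458.9, -5.9] rot [0.0062, -0.0148, 0.0001]
```

View pics/w13.png

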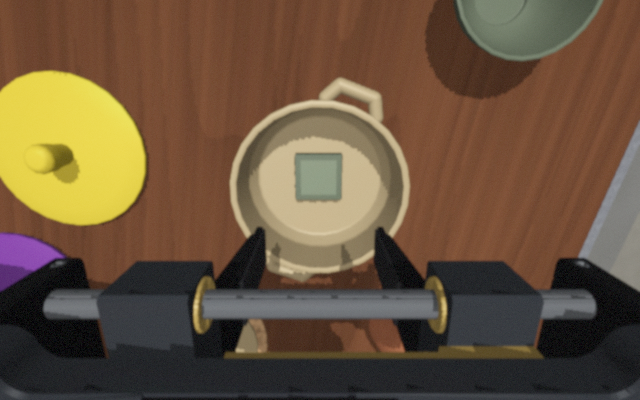

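Tile 1 lies flat in the middle of the pot (318,177). Next stroke.

Emit:
{"fn": "step_arm", "kwargs": {"deltas": [[[0.3,-116,-459,-10,0.006,-0.015,0],[0,-116,-459,-10,0.006,-0.015,0],[0,-116,-459,-10,0.006,-0.015,0],[0,-116,-459,-10,0.006,-0.015,0],[0,-116,-459,-10,0.006,-0.015,0]]]}}

```text
time: 22.23
ee_pos: [0.5473, 0.0821, 0.1752]
tcp_rot: [0.0, 0.996, 0.087, 0.001]
ft_force: [0.7, 1.1, -0.1]
gripper_width: 0.0339
```

Run:
```python
from h import *
go(mag(-.155,0.001,.18),.175)
```

```text
t 22.23 at [0.5473 0.0821 0.1752] yaw 0.174 w 0.0339 F [ 0.7  1.1 -0.1] 
  delta mm [-61.3, -253.2, -4.9] rot [0.0002, -0.0011, -0.0007]
```

Emit:
{"fn": "step_arm", "kwargs": {"deltas": [[[0,-61,-253,-5,0,0,0],[0,-61,-253,-5,0,0,0],[0,-61,-253,-5,0,0,0],[0,-61,-253,-5,0,0,0],[0,-61,-253,-5,0,0,0]]]}}

```text
time: 22.65
ee_pos: [0.4638, 0.2732, 0.1801]
tcp_rot: [-0.0, 0.996, 0.087, 0.001]
ft_force: [1.3, 0.3, -0.5]
gripper_width: 0.0025
```

Emit:
{"fn": "step_arm", "kwargs": {"deltas": [[[0,-12,-48,0,0,0,0],[0,-12,-48,0,0,0,0],[0,-12,-48,0,0,0,0]]]}}

```text
time: 22.9
ee_pos: [0.4425, 0.3207, 0.1812]
tcp_rot: [-0.001, 0.996, 0.089, 0.002]
ft_force: [0.4, 0.3, 1.0]
gripper_width: 0.0004
```

Run:
```python
from h import *
inmag();go(mag(-.155,0.001,.038),.175)
```

```text
mag xy -0.155 0.0005 z 0.1812 F [0.4 0.3 1. ]
t 22.90 at [0.4425 0.3207 0.1812] yaw 0.179 w 0.0004 F [0.4 0.3 1. ] 
  delta mm [-0.1, 0.1, 143.2] rot [-0.0008, -0.004, 0.0038]
```

Emit:
{"fn": "step_arm", "kwargs": {"deltas": [[[0,0,0,40,0,-0.003,0.003],[0,0,0,80,0,-0.003,0.003],[0,0,0,115,0,-0.003,0.003],[0,0,0,138,0,-0.003,0.003],[0,0,0,142,0,-0.003,0.003]]]}}

```text
time: 23.32
ee_pos: [0.4402, 0.3173, 0.034]
tcp_rot: [0.002, 0.996, 0.087, -0.004]
ft_force: [0.0, -0.7, -0.5]
gripper_width: 0.0002
```

Run:
```python
from h import *
inmag();go(mag(-.125,0.001,.038),.175)
```

```text
mag xy -0.1521 -0.0023 z 0.034 F [ 0.  -0.7 -0.5]
t 23.32 at [0.4402 0.3173 0.034 ] yaw 0.174 w 0.0002 F [ 0.  -0.7 -0.5] 
  delta mm [3.3, 27.0, -3.9] rot [0.0031, 0.0079, -0.0008]
```

Emit:
{"fn": "step_arm", "kwargs": {"deltas": [[[0,3,8,-4,0,0.008,0],[0,3,16,-4,0,0.008,0],[0,3,25,-4,0,0.008,0],[0,3,33,-4,0,0.008,0],[0,3,41,-4,0,0.008,0]]]}}

```text
time: 23.73
ee_pos: [0.4523, 0.2784, 0.0407]
tcp_rot: [-0.001, 0.996, 0.086, 0.003]
ft_force: [0.7, 7.0, -0.8]
gripper_width: 0.0004
```

Run:
```python
from h import *
inmag();go(mag(-.054,0.001,.038),.175)
```

```text
mag xy -0.1117 0.0028 z 0.0407 F [ 0.7  7.  -0.8]
t 23.73 at [0.4523 0.2784 0.0407] yaw 0.173 w 0.0004 F [ 0.7  7.  -0.8] 
  delta mm [-1.6, 57.6, 2.6] rot [-0.0014, -0.0054, -0.0024]
```

Emit:
{"fn": "step_arm", "kwargs": {"deltas": [[[0,-1,10,2,0,-0.005,0],[0,-1,20,2,0,-0.005,0],[0,-1,31,2,0,-0.005,0],[0,-1,42,2,0,-0.005,0],[0,-1,52,2,0,-0.005,0]]]}}

```text
time: 24.15
ee_pos: [0.4614, 0.2288, 0.0408]
tcp_rot: [-0.004, 0.996, 0.085, 0.002]
ft_force: [-0.7, 10.5, -1.8]
gripper_width: 0.0005
```

Run:
```python
from h import *
inmag();go(mag(-.054,0.001,.038),.175)
```

```text
mag xy -0.0612 0.0031 z 0.0408 F [-0.7 10.5 -1.8]
t 24.15 at [0.4614 0.2288 0.0408] yaw 0.171 w 0.0005 F [-0.7 10.5 -1.8] 
  delta mm [-2.1, 7.2, 2.7] rot [-0.0075, -0.0047, -0.0041]
```

Emit:
{"fn": "step_arm", "kwargs": {"deltas": [[[0,-1,4,0,-0.007,-0.004,-0.004],[0,-1,7,0,-0.007,-0.004,-0.004],[0,-1,9,0,-0.007,-0.004,-0.004],[0,-1,11,0,-0.007,-0.004,-0.004],[0,-1,11,0,-0.007,-0.004,-0.004]]]}}

```text
time: 24.57
ee_pos: [0.4617, 0.2246, 0.0422]
tcp_rot: [-0.009, 0.996, 0.085, 0.001]
ft_force: [-4.7, 29.4, -6.0]
gripper_width: 0.0002
```

Run:
```python
from h import *
inmag();go(mag(-.155,0.001,.04),.175)
```

```text
mag xy -0.057 0.0026 z 0.0422 F [-4.7 29.4 -6. ]
t 24.57 at [0.4617 0.2246 0.0422] yaw 0.170 w 0.0002 F [-4.7 29.4 -6. ] 
  delta mm [-2.1, -98.0, 3.9] rot [-0.0177, -0.004, -0.005]
```

Hard stop again (−0.057, 29 N). Retract and lift.

Emit:
{"fn": "step_arm", "kwargs": {"deltas": [[[0,0,-12,2,-0.017,-0.004,-0.005],[0,-1,-35,2,-0.017,-0.004,-0.005],[0,-1,-60,2,-0.017,-0.004,-0.005],[0,-1,-85,0,-0.017,-0.004,-0.005],[0,-1,-98,0,-0.017,-0.004,-0.005]]]}}

```text
time: 24.98
ee_pos: [0.4451, 0.3228, 0.0462]
tcp_rot: [-0.001, 0.996, 0.088, 0.002]
ft_force: [-0.1, 0.3, 0.8]
gripper_width: 0.0006
```

Run:
```python
from h import *
inmag();go(mag(-.155,0.001,.17),.175)
```

```text
mag xy -0.1566 0.0034 z 0.0462 F [-0.1  0.3  0.8]
t 24.98 at [0.4451 0.3228 0.0462] yaw 0.176 w 0.0006 F [-0.1  0.3  0.8] 
  delta mm [-2.0, 1.3, -123.9] rot [-0.0021, -0.0036, 0.001]
```

Emit:
{"fn": "step_arm", "kwargs": {"deltas": [[[0.3,-2,1,-40,0,-0.003,0],[0.6,-2,1,-80,0,-0.003,0],[0.8,-2,1,-115,0,-0.003,0],[0.8,-2,1,-124,0,-0.003,0],[0.8,-2,20,-124,0,-0.003,0]]]}}

```text
time: 25.4
ee_pos: [0.449, 0.3047, 0.1764]
tcp_rot: [-0.003, 0.996, 0.089, 0.005]
ft_force: [-0.1, 0.9, -0.6]
gripper_width: 0.0284
```

Emit:
{"fn": "step_arm", "kwargs": {"deltas": [[[0.8,0,40,0,0,0,0],[0.8,0,80,0,0,0,0],[0.8,0,120,0,0,0,0],[0.8,0,155,0,0,0,0],[0.8,0,180,0,0,0,0]]]}}

```text
time: 25.82
ee_pos: [0.4811, 0.1241, 0.1758]
tcp_rot: [-0.003, 0.996, 0.088, 0.006]
ft_force: [0.3, 0.3, 0.2]
gripper_width: 0.0615
```

Run:
```python
from h import *
inmag();go(mag(.061,0,.015),.175)
d=cam('wrist'); save(d,'w14.png')
```

```text
mag xy 0.0453 0.0043 z 0.1758 F [0.3 0.3 0.2]
t 25.82 at [0.4811 0.1241 0.1758] yaw 0.176 w 0.0615 F [0.3 0.3 0.2] 
  delta mm [-6.2, 16.4, 160.7] rot [-0.0047, -0.0119, 0.0013]
```

View pics/w14.png

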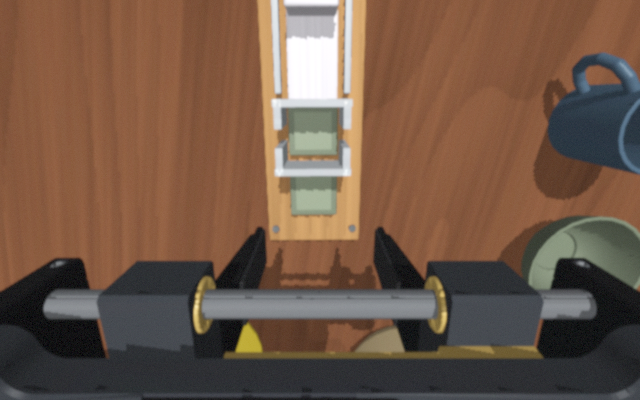

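Tile 2 on the bed at (313,195), same place; one tile left in the shaft (310,130).

Emit:
{"fn": "step_arm", "kwargs": {"deltas": [[[0.8,-3,10,25,-0.004,-0.012,0],[0.8,-6,16.5,60,-0.004,-0.012,0],[0.8,-6,16.5,95,-0.004,-0.012,0],[0.8,-6,16.5,120,-0.004,-0.012,0],[0.8,-6,16.5,125,-0.004,-0.012,0]]]}}

```text
time: 26.28
ee_pos: [0.4761, 0.1034, 0.0458]
tcp_rot: [0.001, 0.996, 0.086, -0.004]
ft_force: [-0.2, -0.0, -0.3]
gripper_width: 0.0755
```

Run:
```python
from h import *
inmag();go(mag(.061,0,.015),.175)
```

```text
mag xy 0.0649 -0.0042 z 0.0458 F [-0.2 -0.  -0.3]
t 26.28 at [0.4761 0.1034 0.0458] yaw 0.173 w 0.0755 F [-0.2 -0.  -0.3] 
  delta mm [4.5, -3.9, 30.7] rot [0.0017, 0.009, -0.0019]
```

Emit:
{"fn": "step_arm", "kwargs": {"deltas": [[[0.8,4,-4,8,0.001,0.009,-0.002],[0.8,4,-4,20,0.001,0.009,-0.002],[0.8,4,-4,30,0.001,0.009,-0.002],[0.8,4,-4,30,0.001,0.009,-0.002]]]}}

```text
time: 26.62
ee_pos: [0.478, 0.1077, 0.0144]
tcp_rot: [0.0, 0.996, 0.088, -0.001]
ft_force: [-0.9, 0.1, 0.6]
gripper_width: 0.0759
```

Run:
```python
from h import *
inmag();go(mag(.061,0,.015),.175)
```

```text
mag xy 0.061 -0.0016 z 0.0144 F [-0.9  0.1  0.6]
t 26.62 at [0.478  0.1077 0.0144] yaw 0.175 w 0.0759 F [-0.9  0.1  0.6] 
  delta mm [1.6, 0.0, -0.6] rot [0.0007, 0.0026, 0.0003]
```

Emit:
{"fn": "step_arm", "kwargs": {"deltas": [[[0.4,1.5,0,-1,0,0,0],[0.4,1.5,0,-1,0,0,0],[0.3,1.5,0,-1,0,0,0],[0.3,1.5,0,-1,0,0,0],[0.3,1.5,0,-1,0,0,0]]]}}

```text
time: 27.03
ee_pos: [0.48, 0.108, 0.0161]
tcp_rot: [0.0, 0.996, 0.088, -0.001]
ft_force: [-0.4, -0.1, -0.1]
gripper_width: 0.0483
```

Emit:
{"fn": "step_arm", "kwargs": {"deltas": [[[0.3,0,0,0,0,0,0],[0.3,0,0,0,0,0,0],[0.3,0,0,0,0,0,0],[0.3,0,0,-5,0,0,0],[0.3,0,0,-15,0,0,0]]]}}

```text
time: 27.45
ee_pos: [0.4786, 0.1079, 0.0302]
tcp_rot: [0.001, 0.996, 0.088, -0.002]
ft_force: [-0.5, 0.0, -0.8]
gripper_width: 0.0475
```

Emit:
{"fn": "step_arm", "kwargs": {"deltas": [[[0.3,0,0,-20,0,0,0],[0.3,0,0,-50,0,0,0],[0.3,0,0,-80,0,0,0],[0.3,0,0,-110,0,0,0],[0.3,0,0,-130,0,0,0]]]}}

```text
time: 27.87
ee_pos: [0.4806, 0.1082, 0.1647]
tcp_rot: [0.0, 0.996, 0.088, 0.0]
ft_force: [0.4, -0.8, -0.2]
gripper_width: 0.0478
```

Run:
```python
from h import *
go([.632,-.110,.16],.175)
```

```text
t 27.87 at [0.4806 0.1082 0.1647] yaw 0.175 w 0.0478 F [ 0.4 -0.8 -0.2] 
  delta mm [111.0, 241.3, 4.9] rot [0.0009, -0.0003, 0.0004]
```

Emit:
{"fn": "step_arm", "kwargs": {"deltas": [[[0.3,12,27,0,0,0,0],[0.3,27,58,0,0,0,0],[0.3,42,90,0,0,0,0],[0.3,57,122,0,0,0,0],[0.3,72,154,0,0,0,0]]]}}

```text
time: 28.28
ee_pos: [0.5793, -0.0323, 0.1662]
tcp_rot: [0.001, 0.996, 0.088, 0.001]
ft_force: [0.3, 0.6, 0.2]
gripper_width: 0.0477
```

Emit:
{"fn": "step_arm", "kwargs": {"deltas": [[[0.3,13,29,0,0,0,0],[0.3,27,58,0,0,0,0],[0.3,38.5,82,5,0,0,0],[0.3,38.5,82,15,0,0,0],[0.3,38.5,82,20,0,0,0]]]}}

```text
time: 28.7
ee_pos: [0.6315, -0.1072, 0.1459]
tcp_rot: [0.0, 0.996, 0.087, 0.0]
ft_force: [-0.0, 0.1, -0.6]
gripper_width: 0.0476
```

Run:
```python
from h import *
go([.632,-.110,.045],.175)
d=cam('wrist'); save(d,'w15.png')
```

```text
t 28.70 at [ 0.6315 -0.1072  0.1459] yaw 0.174 w 0.0476 F [-0.   0.1 -0.6] 
  delta mm [-0.1, 2.7, 100.9] rot [0.0007, -0.0009, -0.0014]
```

View pics/w15.png

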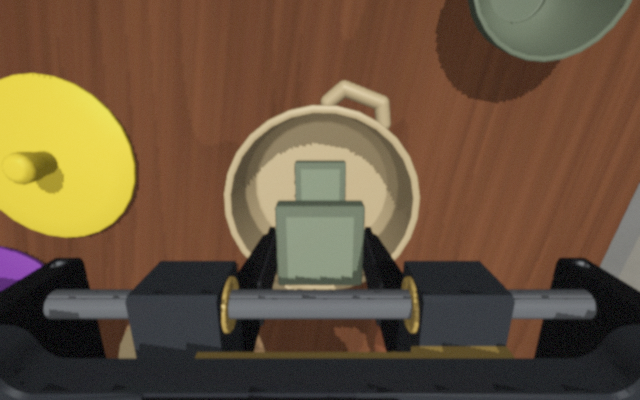

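Emit:
{"fn": "step_arm", "kwargs": {"deltas": [[[0.3,0,2.5,25,0,0,0],[0.3,0,2.5,55,0,0,0],[0.3,0,2.5,80,0,0,0],[0.3,0,2.5,97,0,0,0],[0.3,0,2.5,102,0,0,0]]]}}

```text
time: 29.17
ee_pos: [0.627, -0.1063, 0.0385]
tcp_rot: [-0.002, 0.996, 0.088, -0.004]
ft_force: [-0.5, -0.4, -0.3]
gripper_width: 0.0475
```

Run:
```python
from h import *
go([.632,-.110,.0265],.175)
```

```text
t 29.17 at [ 0.627  -0.1063  0.0385] yaw 0.176 w 0.0475 F [-0.5 -0.4 -0.3] 
  delta mm [4.4, 4.5, 11.9] rot [-0.0038, 0.008, 0.0013]
```

Emit:
{"fn": "step_arm", "kwargs": {"deltas": [[[0.3,4,4,4,-0.003,0.007,0],[0.3,4,4,8,-0.003,0.007,0],[0.3,4,4,11,-0.003,0.007,0],[0.3,4,4,12,-0.003,0.007,0]]]}}

```text
time: 29.5
ee_pos: [0.6321, -0.1095, 0.0273]
tcp_rot: [-0.0, 0.996, 0.088, 0.0]
ft_force: [-0.7, 0.2, -0.3]
gripper_width: 0.048
```

Emit:
{"fn": "step_arm", "kwargs": {"deltas": [[[0.52,0,0,0,0,0,0],[0.6,0,0,0,0,0,0],[0.65,0,0,0,0,0,0],[0.65,0,0,0,0,0,0],[0.65,0,0,0,0,0,0]]]}}

```text
time: 29.92
ee_pos: [0.6324, -0.1096, 0.0278]
tcp_rot: [-0.0, 0.996, 0.088, 0.0]
ft_force: [0.4, -0.2, 0.1]
gripper_width: 0.0614
```

Emit:
{"fn": "step_arm", "kwargs": {"deltas": [[[0.65,0,0,-15,0,0,0],[0.65,0,0,-40,0,0,0],[0.65,0,0,-80,0,0,0],[0.65,0,0,-120,0,0,0],[0.65,0,0,-140,0,0,0]]]}}

```text
time: 30.33
ee_pos: [0.6347, -0.1102, 0.1753]
tcp_rot: [0.001, 0.996, 0.088, 0.005]
ft_force: [1.9, 0.2, 1.3]
gripper_width: 0.0618
```

Run:
```python
from h import *
d=cam('wrist'); save(d,'w16.png')
go(mag(-.155,0.001,.18),.175)
```

```text
t 30.38 at [ 0.6365 -0.1106  0.1791] yaw 0.177 w 0.0621 F [ 0.8 -0.9  3.4] 
  delta mm [-114.7, -458.8, -5.4] rot [0.0061, -0.0142, 0.0016]
```

View pics/w16.png

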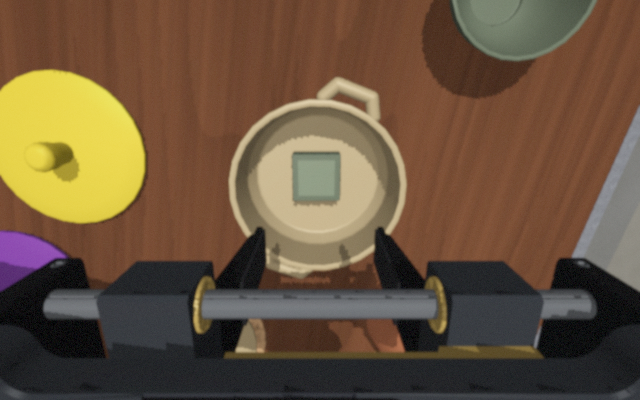

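Tile 2 stacked squarely on tile 1 at (316,177). Third stroke.

Emit:
{"fn": "step_arm", "kwargs": {"deltas": [[[0.3,-115,-459,-10,0.006,-0.015,0],[0,-115,-459,-10,0.006,-0.015,0],[0,-115,-459,-10,0.006,-0.015,0],[0,-115,-459,-10,0.006,-0.015,0],[0,-115,-459,-10,0.006,-0.015,0]]]}}

```text
time: 30.8
ee_pos: [0.5474, 0.0823, 0.1763]
tcp_rot: [0.0, 0.996, 0.088, 0.0]
ft_force: [-0.8, 0.4, -0.6]
gripper_width: 0.0342
```

Emit:
{"fn": "step_arm", "kwargs": {"deltas": [[[0,-61,-253,-5,0,0,0],[0,-61,-253,-5,0,0,0],[0,-61,-253,-5,0,0,0],[0,-61,-253,-5,0,0,0],[0,-61,-253,-5,0,0,0]]]}}

```text
time: 31.22
ee_pos: [0.4635, 0.2733, 0.1812]
tcp_rot: [-0.0, 0.996, 0.088, 0.001]
ft_force: [0.9, -0.1, 0.2]
gripper_width: 0.0023
```

Run:
```python
from h import *
inmag(); go(mag(-.155,0.001,.18),.175)
```

```text
mag xy -0.1047 0.0129 z 0.1812 F [ 0.9 -0.1  0.2]
t 31.22 at [0.4635 0.2733 0.1812] yaw 0.176 w 0.0023 F [ 0.9 -0.1  0.2] 
  delta mm [-11.9, -50.4, 1.2] rot [-0.0002, -0.0018, 0.0006]
```

Emit:
{"fn": "step_arm", "kwargs": {"deltas": [[[0,-12,-50,0,0,0,0],[0,-12,-50,0,0,0,0],[0,-12,-50,0,0,0,0]]]}}

```text
time: 31.47
ee_pos: [0.4417, 0.3228, 0.1822]
tcp_rot: [-0.001, 0.996, 0.09, 0.001]
ft_force: [0.5, -0.6, 0.9]
gripper_width: 0.0005
```

Emit:
{"fn": "step_arm", "kwargs": {"deltas": [[[0,2,0,40,0,-0.003,0],[0,2,0,80,0,-0.003,0],[0,2,0,115,0,-0.003,0],[0,2,0,133,0,-0.003,0],[0,2,0,140,0,-0.003,0]]]}}

```text
time: 31.88
ee_pos: [0.4421, 0.3203, 0.0381]
tcp_rot: [0.001, 0.996, 0.089, -0.003]
ft_force: [-0.4, -0.1, -0.1]
gripper_width: 0.0002
```

Run:
```python
from h import *
inmag(); go(mag(-.125,0.001,.038),.175)
```

```text
mag xy -0.1547 0.0 z 0.0381 F [-0.4 -0.1 -0.1]
t 31.88 at [0.4421 0.3203 0.0381] yaw 0.179 w 0.0002 F [-0.4 -0.1 -0.1] 
  delta mm [0.9, 29.6, 0.1] rot [0.0023, 0.0071, 0.0038]
```

Emit:
{"fn": "step_arm", "kwargs": {"deltas": [[[0,1,8,0,0,0.007,0.003],[0,1,16,0,0,0.007,0.003],[0,1,25,0,0,0.007,0.003],[0,1,33,0,0,0.007,0.003],[0,1,42,0,0,0.007,0.003]]]}}

```text
time: 32.3
ee_pos: [0.4521, 0.2799, 0.0403]
tcp_rot: [-0.001, 0.996, 0.087, 0.002]
ft_force: [-0.6, 6.0, -0.8]
gripper_width: 0.0006
```

Emit:
{"fn": "step_arm", "kwargs": {"deltas": [[[0,0,10,2,0,-0.003,0],[0,0,20,2,0,-0.003,0],[0,0,31,2,0,-0.003,0],[0,0,42,2,0,-0.003,0],[0,0,52,2,0,-0.003,0]]]}}

```text
time: 32.72
ee_pos: [0.4615, 0.2302, 0.0402]
tcp_rot: [-0.004, 0.996, 0.086, 0.001]
ft_force: [-4.0, 10.5, 0.5]
gripper_width: 0.0005
```

Run:
```python
from h import *
inmag(); go(mag(-.052,0.001,.038),.175)
```

```text
mag xy -0.0626 0.0035 z 0.0402 F [-4.  10.5  0.5]
t 32.72 at [0.4615 0.2302 0.0402] yaw 0.173 w 0.0005 F [-4.  10.5  0.5] 
  delta mm [-2.4, 10.6, 2.1] rot [-0.0076, -0.0034, -0.0024]
```

Emit:
{"fn": "step_arm", "kwargs": {"deltas": [[[0,-1,4,0,-0.007,-0.003,-0.002],[0,-1,8,0,-0.007,-0.003,-0.002],[0,-1,11,0,-0.007,-0.003,-0.002],[0,-1,13,0,-0.007,-0.003,-0.002],[0,-1,13,0,-0.007,-0.003,-0.002]]]}}

```text
time: 33.13
ee_pos: [0.462, 0.2246, 0.0416]
tcp_rot: [-0.01, 0.996, 0.085, 0.001]
ft_force: [-4.6, 31.0, -5.8]
gripper_width: 0.0007
```

Run:
```python
from h import *
inmag(); go(mag(-.155,0.001,.038),.175)
```

```text
mag xy -0.057 0.003 z 0.0416 F [-4.6 31.  -5.8]
t 33.13 at [0.462  0.2246 0.0416] yaw 0.169 w 0.0007 F [-4.6 31.  -5.8] 
  delta mm [-2.5, -98.0, 5.5] rot [-0.0193, -0.0035, -0.0057]
```

Emit:
{"fn": "step_arm", "kwargs": {"deltas": [[[0,0,-12,2,-0.019,-0.004,-0.005],[0,-1,-35,2,-0.019,-0.004,-0.005],[0,-1,-60,2,-0.019,-0.004,-0.005],[0,-1,-85,0,-0.019,-0.004,-0.005],[0,-1,-98,0,-0.019,-0.004,-0.005]]]}}

```text
time: 33.55
ee_pos: [0.4455, 0.3229, 0.0457]
tcp_rot: [-0.001, 0.996, 0.088, 0.001]
ft_force: [1.0, 0.8, 0.3]
gripper_width: 0.0002
```

Emit:
{"fn": "step_arm", "kwargs": {"deltas": [[[0.3,-2,1,-40,0,-0.003,0],[0.6,-2,1,-80,0,-0.003,0],[0.8,-2,1,-115,0,-0.003,0],[0.8,-2,1,-124,0,-0.003,0],[0.8,-2,20,-124,0,-0.003,0]]]}}

```text
time: 33.97
ee_pos: [0.4495, 0.3049, 0.1759]
tcp_rot: [-0.003, 0.996, 0.089, 0.005]
ft_force: [-0.4, -0.1, 0.0]
gripper_width: 0.0283
```

Emit:
{"fn": "step_arm", "kwargs": {"deltas": [[[0.8,-3,40,0,-0.004,-0.01,0],[0.8,-5,80,0,-0.004,-0.01,0],[0.8,-6,120,0,-0.004,-0.01,0],[0.8,-6,160,0,-0.004,-0.01,0],[0.8,-6,190,0,-0.004,-0.01,0]]]}}

```text
time: 34.38
ee_pos: [0.4772, 0.1135, 0.1752]
tcp_rot: [-0.0, 0.996, 0.088, 0.001]
ft_force: [0.2, 0.4, -0.1]
gripper_width: 0.0617
```

Run:
```python
from h import *
inmag();go(mag(.061,0,.015),.175)
d=cam('wrist'); save(d,'w17.png')
```

```text
mag xy 0.0551 -0.0014 z 0.1752 F [ 0.2  0.4 -0.1]
t 34.38 at [0.4772 0.1135 0.1752] yaw 0.176 w 0.0617 F [ 0.2  0.4 -0.1] 
  delta mm [1.1, 6.0, 160.2] rot [-0.0005, -0.0017, 0.0012]
```

View pics/w17.png

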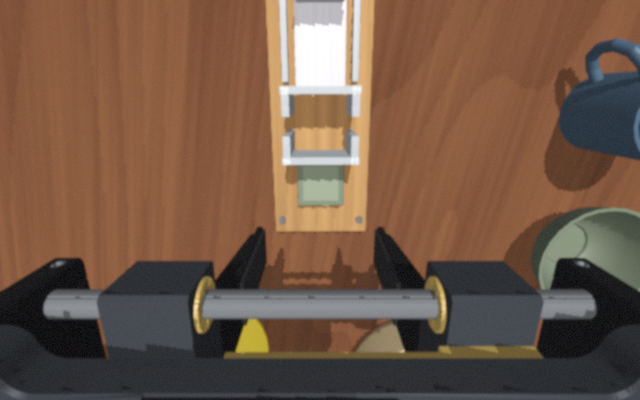

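Tile 3 is on the bed at (320,185) and the shaft is empty.

Emit:
{"fn": "step_arm", "kwargs": {"deltas": [[[0.8,1,6,30,0,0,0],[0.8,1,6,65,0,0,0],[0.8,1,6,100,0,0,0],[0.8,1,6,120,0,0,0],[0.8,1,6,125,0,0,0]]]}}

```text
time: 34.85
ee_pos: [0.4768, 0.1026, 0.0459]
tcp_rot: [0.002, 0.996, 0.086, -0.003]
ft_force: [-1.0, -0.5, -1.2]
gripper_width: 0.0764
```

Run:
```python
from h import *
inmag();go(mag(.061,0,.015),.175)
```

```text
mag xy 0.0658 -0.0037 z 0.0459 F [-1.  -0.5 -1.2]
t 34.85 at [0.4768 0.1026 0.0459] yaw 0.172 w 0.0764 F [-1.  -0.5 -1.2] 
  delta mm [3.8, -4.8, 30.9] rot [0.0026, 0.0062, -0.0028]
```

Emit:
{"fn": "step_arm", "kwargs": {"deltas": [[[0.8,3.5,-5,8,0.002,0.006,-0.002],[0.8,3.5,-5,20,0.002,0.006,-0.002],[0.8,3.5,-5,30,0.002,0.006,-0.002],[0.8,3.5,-5,30,0.002,0.006,-0.002]]]}}

```text
time: 35.18
ee_pos: [0.4783, 0.108, 0.0145]
tcp_rot: [0.0, 0.996, 0.087, -0.001]
ft_force: [-0.5, -0.6, -0.1]
gripper_width: 0.0759
```

Emit:
{"fn": "step_arm", "kwargs": {"deltas": [[[0.4,1,0,-1,0,0,0],[0.4,1,0,-1,0,0,0],[0.3,1,0,-1,0,0,0],[0.3,1,0,-1,0,0,0],[0.3,1,0,-1,0,0,0]]]}}

```text
time: 35.6
ee_pos: [0.4798, 0.1082, 0.0161]
tcp_rot: [0.0, 0.996, 0.087, -0.001]
ft_force: [-0.2, -1.4, 1.3]
gripper_width: 0.0483
```

Emit:
{"fn": "step_arm", "kwargs": {"deltas": [[[0.3,0,0,0,0,0,0],[0.3,0,0,0,0,0,0],[0.3,0,0,0,0,0,0],[0.3,0,0,-5,0,0,0],[0.3,0,0,-15,0,0,0]]]}}

```text
time: 36.02
ee_pos: [0.4785, 0.1081, 0.0303]
tcp_rot: [0.0, 0.996, 0.087, -0.002]
ft_force: [-0.0, 0.3, -0.4]
gripper_width: 0.0478
```

Emit:
{"fn": "step_arm", "kwargs": {"deltas": [[[0.3,0,0,-20,0,0,0],[0.3,0,0,-50,0,0,0],[0.3,0,0,-80,0,0,0],[0.3,0,0,-110,0,0,0],[0.3,0,0,-130,0,0,0]]]}}

```text
time: 36.43
ee_pos: [0.4804, 0.1084, 0.1647]
tcp_rot: [0.0, 0.996, 0.087, 0.0]
ft_force: [0.6, -0.1, -0.6]
gripper_width: 0.048
```

Run:
```python
from h import *
go([.632,-.110,.16],.175)
```

```text
t 36.43 at [0.4804 0.1084 0.1647] yaw 0.175 w 0.0480 F [ 0.6 -0.1 -0.6] 
  delta mm [111.4, 241.5, 5.0] rot [0.0008, -0.0005, -0.0003]
```

Emit:
{"fn": "step_arm", "kwargs": {"deltas": [[[0.3,12,27,0,0,0,0],[0.3,27,58,0,0,0,0],[0.3,42,90,0,0,0,0],[0.3,57,122,0,0,0,0],[0.3,72,154,0,0,0,0]]]}}

```text
time: 36.85
ee_pos: [0.5789, -0.0321, 0.1662]
tcp_rot: [0.0, 0.996, 0.087, 0.001]
ft_force: [0.5, 0.6, -0.7]
gripper_width: 0.0476
```

Emit:
{"fn": "step_arm", "kwargs": {"deltas": [[[0.3,13,29,0,0,0,0],[0.3,27,58,0,0,0,0],[0.3,38.5,82,5,0,0,0],[0.3,38.5,82,15,0,0,0],[0.3,38.5,82,20,0,0,0]]]}}

```text
time: 37.27
ee_pos: [0.6311, -0.1071, 0.1459]
tcp_rot: [0.0, 0.996, 0.086, 0.001]
ft_force: [-0.3, -0.2, -1.2]
gripper_width: 0.0472
```

Run:
```python
from h import *
go([.632,-.110,.045],.175)
d=cam('wrist'); save(d,'w18.png')
```

```text
t 37.27 at [ 0.6311 -0.1071  0.1459] yaw 0.173 w 0.0472 F [-0.3 -0.2 -1.2] 
  delta mm [0.2, 2.9, 100.9] rot [0.0005, -0.0011, -0.002]
```

View pics/w18.png

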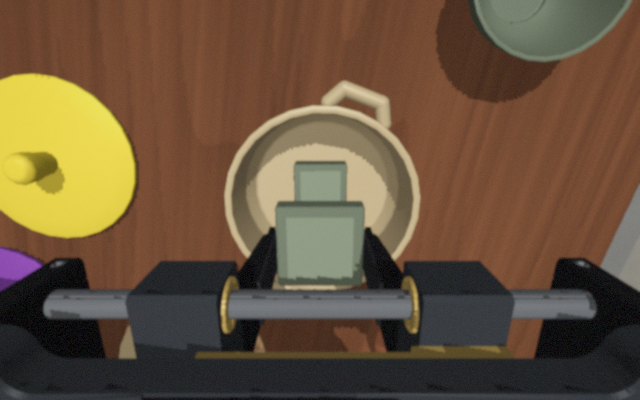

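Emit:
{"fn": "step_arm", "kwargs": {"deltas": [[[0.3,0,2.5,25,0,0,0],[0.3,0,2.5,50,0,0,0],[0.3,0,2.5,72,0,0,0],[0.3,0,2.5,86,0,0,0],[0.3,0,2.5,90,0,0,0]]]}}

```text
time: 37.73
ee_pos: [0.6275, -0.1067, 0.0512]
tcp_rot: [-0.001, 0.996, 0.088, -0.003]
ft_force: [-0.3, 0.4, -0.8]
gripper_width: 0.0477
```

Run:
```python
from h import *
go([.632,-.110,.0385],.175)
```

```text
t 37.73 at [ 0.6275 -0.1067  0.0512] yaw 0.175 w 0.0477 F [-0.3  0.4 -0.8] 
  delta mm [3.9, 4.1, 12.7] rot [-0.0033, 0.0064, 0.0003]
```

Emit:
{"fn": "step_arm", "kwargs": {"deltas": [[[0.3,4,4,4,-0.003,0.007,0],[0.3,4,4,8,-0.003,0.007,0],[0.3,4,4,12,-0.003,0.007,0],[0.3,4,4,13,-0.003,0.007,0]]]}}

```text
time: 38.07
ee_pos: [0.6325, -0.1099, 0.0387]
tcp_rot: [0.0, 0.996, 0.088, 0.001]
ft_force: [0.4, -0.7, -1.2]
gripper_width: 0.0476
```

Emit:
{"fn": "step_arm", "kwargs": {"deltas": [[[0.52,0,0,0,0,0,0],[0.6,0,0,0,0,0,0],[0.65,0,0,0,0,0,0],[0.65,0,0,0,0,0,0],[0.65,0,0,0,0,0,0]]]}}

```text
time: 38.48
ee_pos: [0.6328, -0.11, 0.0391]
tcp_rot: [0.0, 0.996, 0.088, 0.001]
ft_force: [0.1, -0.5, -0.2]
gripper_width: 0.0615
```

Emit:
{"fn": "step_arm", "kwargs": {"deltas": [[[0.65,0,0,-15,0,0,0],[0.65,0,0,-40,0,0,0],[0.65,0,0,-80,0,0,0],[0.65,0,0,-120,0,0,0],[0.65,0,0,-135,0,0,0]]]}}

```text
time: 38.9
ee_pos: [0.6356, -0.1108, 0.1829]
tcp_rot: [0.002, 0.996, 0.088, 0.006]
ft_force: [2.1, -0.4, 2.2]
gripper_width: 0.0616
```

Run:
```python
from h import *
d=cam('wrist'); save(d,'w19.png')
d=cam('top'); save(d,'t19.png')
go([.52,-.3,.22],.0)
d=cam('side'); save(d,'s19.png')
```

```text
t 39.00 at [ 0.6355 -0.1108  0.1811] yaw 0.175 w 0.0616 F [ 1.1 -0.   0.4] 
  delta mm [-146.3, 166.4, -39.8] rot [0.0039, -0.0124, 0.1754]
```

View pics/w19.png

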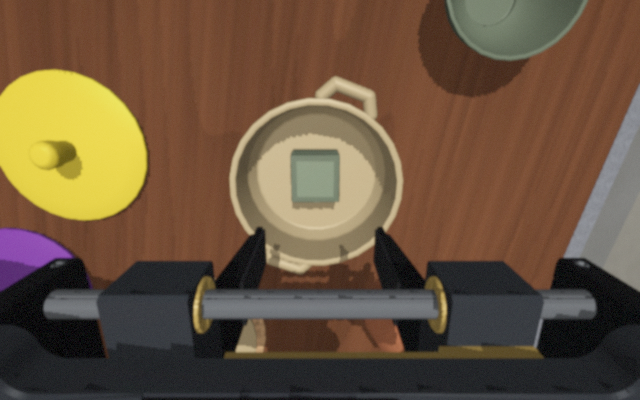

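View pics/t19.png

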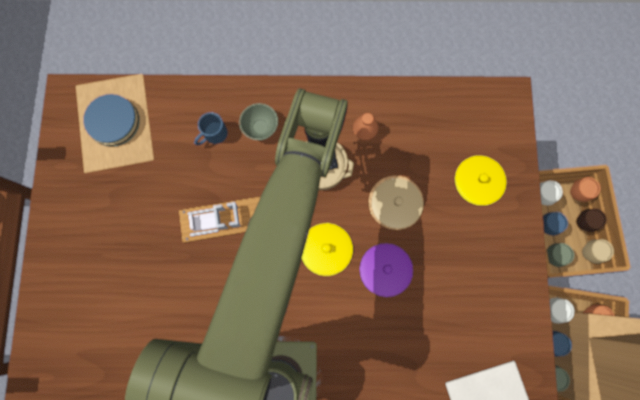

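View pics/s19.png

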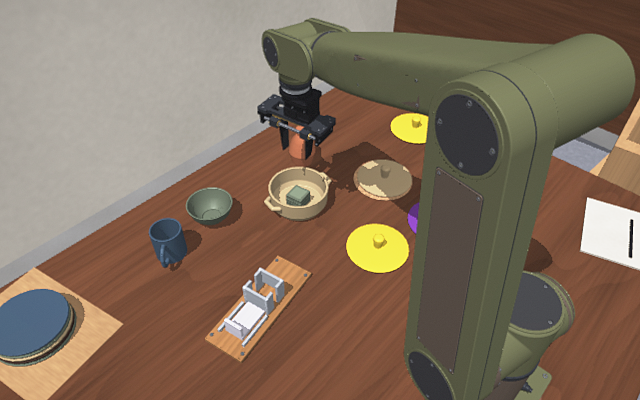

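Emit:
{"fn": "step_arm", "kwargs": {"deltas": [[[1,-154,211,-20,0.004,-0.012,0.175],[1,-154,211,-20,0.004,-0.012,0.175],[1,-154,211,-20,0.004,-0.012,0.175],[1,-154,211,-20,0.004,-0.012,0.175],[1,-154,211,-20,0.004,-0.012,0.175]]]}}

```text
time: 39.47
ee_pos: [0.5399, -0.2974, 0.1896]
tcp_rot: [-0.002, 1.0, 0.0, -0.004]
ft_force: [0.3, -0.4, -0.7]
gripper_width: 0.0896
```

Run:
```python
from h import *
go([.518,-.346,.2],.0)
```

```text
t 39.47 at [ 0.5399 -0.2974  0.1896] yaw 0.001 w 0.0896 F [ 0.3 -0.4 -0.7] 
  delta mm [-22.0, 48.5, -10.4] rot [-0.004, 0.0087, 0.001]
```

Emit:
{"fn": "step_arm", "kwargs": {"deltas": [[[1,-22,48,-10,-0.004,0.008,0],[1,-22,48,-10,-0.004,0.008,0],[1,-22,48,-10,-0.004,0.008,0],[1,-22,48,-10,-0.004,0.008,0]]]}}

```text
time: 39.8
ee_pos: [0.5172, -0.3451, 0.1977]
tcp_rot: [-0.001, 1.0, -0.0, -0.001]
ft_force: [0.5, -0.3, -0.5]
gripper_width: 0.0952
```

Run:
```python
from h import *
d=cam('wrist'); save(d,'w20.png')
im=cv2.cvtColor(d['image'],cv2.COLOR_RGB2BGR)
cv2.imwrite('pics/w20z.png',cv2.resize(im[70:270,230:430],None,fx=2.8,fy=2.8,interpolation=cv2.INTER_CUBIC))
for l,z in [('lid',.004)]:
    for x in env.spot_point(l,'wrist'): print(l,x['score'],x['location'],px2w(d,x['location'],z))
go([.518,-.346,.1],.0)
```

```text
lid 0.86 [374.8, 357.8] [ 0.59204908 -0.60977856  0.004     ]
lid 0.79 [321.9, 174.3] [ 0.51879935 -0.35059923  0.004     ]
t 39.90 at [ 0.5181 -0.3439  0.1981] yaw 0.002 w 0.0949 F [-0.5 -0.9  0.5] 
  delta mm [0.2, 2.3, 98.1] rot [-0.002, 0.0024, 0.0021]
```

View pics/w20z.png

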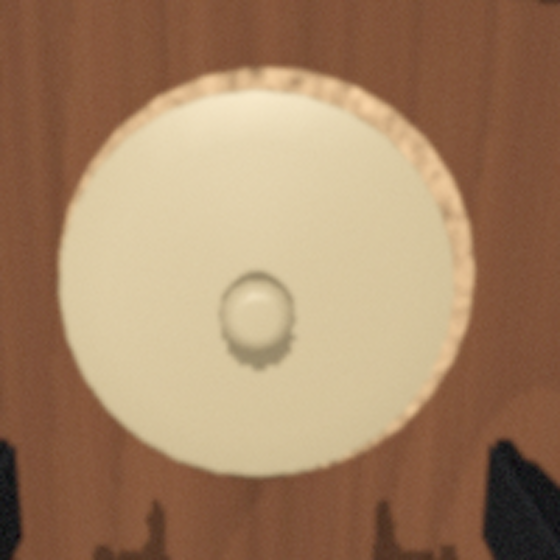

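Run:
```python
from h import *
d=cam('wrist')
print(px2w(d,(321.4,182.1),.052))
l=px2w(d,(251,167),.014);r=px2w(d,(392,167),.014);t=px2w(d,(325,101),.014);b=px2w(d,(320,240),.014);print(l,r,t,b,(l+r)/2,(t+b)/2)
```

```text
[ 0.5190196  -0.34623843  0.052     ]
[ 0.44095306 -0.3390885   0.014     ] [ 0.59749653 -0.33868248  0.014     ] [ 0.52263596 -0.26841021  0.014     ] [ 0.51781619 -0.42731571  0.014     ] [ 0.51922479 -0.33888549  0.014     ] [ 0.52022608 -0.34786296  0.014     ]
```

Emit:
{"fn": "step_arm", "kwargs": {"deltas": [[[1,0.5,2.5,35,0,0,0.002],[1,0.5,2.5,75,0,0,0.002],[1,0.5,2.5,115,0,0,0.002],[1,0.5,2.5,140,0,0,0.002],[1,0.5,2.5,150,0,0,0.002]]]}}

```text
time: 40.37
ee_pos: [0.5162, -0.3419, 0.0424]
tcp_rot: [-0.004, 1.0, 0.002, -0.005]
ft_force: [-0.2, 0.2, -1.2]
gripper_width: 0.0951
```

Run:
```python
from h import *
go([.519,-.3465,.0245],.0)
```

```text
t 40.37 at [ 0.5162 -0.3419  0.0424] yaw 0.003 w 0.0951 F [-0.2  0.2 -1.2] 
  delta mm [3.0, 4.7, 17.8] rot [-0.0077, 0.0094, 0.003]
```

Emit:
{"fn": "step_arm", "kwargs": {"deltas": [[[0.6,3,4.5,6,-0.007,0.009,0.003],[0.45,3,4.5,12,-0.007,0.009,0.003],[0.45,3,4.5,17,-0.007,0.009,0.003],[0.45,3,4.5,18,-0.007,0.009,0.003],[0.45,3,4.5,18,-0.007,0.009,0.003]]]}}

```text
time: 40.78
ee_pos: [0.5199, -0.3468, 0.0256]
tcp_rot: [0.0, 1.0, 0.0, 0.001]
ft_force: [-0.1, -0.4, -0.2]
gripper_width: 0.0672
```

Run:
```python
from h import *
go([.519,-.3465,.0240],.0)
```

```text
t 40.78 at [ 0.5199 -0.3468  0.0256] yaw 0.000 w 0.0672 F [-0.1 -0.4 -0.2] 
  delta mm [-0.9, -0.3, 1.6] rot [0.0006, -0.0012, 0.0002]
```

Emit:
{"fn": "step_arm", "kwargs": {"deltas": [[[0.3,-1,0,1.5,0,0,0],[0,-1,0,1.5,0,0,0],[0,-1,0,1.5,0,0,0],[0,-1,0,1.5,0,0,0],[0,-1,0,1.5,0,0,0]]]}}

```text
time: 41.2
ee_pos: [0.5189, -0.347, 0.0244]
tcp_rot: [0.0, 1.0, 0.0, 0.001]
ft_force: [-0.1, -0.1, -0.1]
gripper_width: 0.034
```

Emit:
{"fn": "step_arm", "kwargs": {"deltas": [[[0,0,0,0,0,0,0],[0,0,0,0,0,0,0],[0,0,0,0,0,0,0],[0,0,0,0,0,0,0],[0,0,0,0,0,0,0]]]}}

```text
time: 41.62
ee_pos: [0.5188, -0.347, 0.0245]
tcp_rot: [0.0, 1.0, 0.0, 0.001]
ft_force: [-0.6, -0.1, 0.9]
gripper_width: 0.0266
```

Emit:
{"fn": "step_arm", "kwargs": {"deltas": [[[0,0,0,0,0,0,0],[0,0,0,-10,0,0,0],[0,0,0,-30,0,0,0],[0,0,0,-50,0,0,0],[0,0,0,-70,0,0,0]]]}}

```text
time: 42.03
ee_pos: [0.5181, -0.3463, 0.0945]
tcp_rot: [-0.0, 1.0, 0.0, -0.0]
ft_force: [0.7, 0.2, -3.3]
gripper_width: 0.0266
```

Emit:
{"fn": "step_arm", "kwargs": {"deltas": [[[0,0,0,-20,0,0,0],[0,0,0,-40,0,0,0],[0,0,0,-60,0,0,0],[0,0,0,-70,0,0,0]]]}}

```text
time: 42.37
ee_pos: [0.5189, -0.3468, 0.1675]
tcp_rot: [0.001, 1.0, 0.0, 0.001]
ft_force: [0.3, -0.4, -2.4]
gripper_width: 0.0267
```

Run:
```python
from h import *
go([.632,-.110,.16],.0)
d=cam('side'); save(d,'s21.png')
```

```text
t 42.37 at [ 0.5189 -0.3468  0.1675] yaw 0.000 w 0.0267 F [ 0.3 -0.4 -2.4] 
  delta mm [113.1, -236.8, 7.5] rot [0.0015, -0.0027, 0.0002]
```

View pics/s21.png

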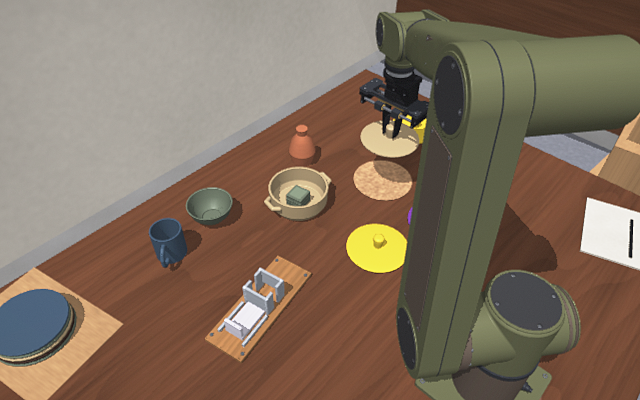

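Emit:
{"fn": "step_arm", "kwargs": {"deltas": [[[0,12,-25,0,0,0,0],[0,26,-55,0,0,0,0],[0,42,-88,0,0,0,0],[0,57,-120,0,0,0,0],[0,72,-152,0,0,0,0]]]}}

```text
time: 42.83
ee_pos: [0.5912, -0.1936, 0.1673]
tcp_rot: [0.001, 1.0, -0.0, 0.001]
ft_force: [0.7, -0.9, -3.7]
gripper_width: 0.0274
```

Run:
```python
from h import *
go([.632,-.110,.16],.0)
```

```text
t 42.83 at [ 0.5912 -0.1936  0.1673] yaw -0.000 w 0.0274 F [ 0.7 -0.9 -3.7] 
  delta mm [40.7, -83.7, 7.2] rot [0.0021, -0.0026, -0.0003]
```

Emit:
{"fn": "step_arm", "kwargs": {"deltas": [[[0,15,-30,0,0,0,0],[0,29,-60,0,0,0,0],[0,40.5,-83,5,0,0,0],[0,40.5,-83,15,0,0,0],[0,40.5,-83,20,0,0,0]]]}}

```text
time: 43.25
ee_pos: [0.6309, -0.1091, 0.1445]
tcp_rot: [0.001, 1.0, 0.001, -0.0]
ft_force: [-0.5, 0.1, -4.7]
gripper_width: 0.0265
```

Run:
```python
from h import *
go([.632,-.110,.095],.0)
d=cam('wrist'); save(d,'w22.png')
```

```text
t 43.25 at [ 0.6309 -0.1091  0.1445] yaw 0.002 w 0.0265 F [-0.5  0.1 -4.7] 
  delta mm [1.1, 0.8, 49.5] rot [0.0017, 0.0009, 0.0025]
```

View pics/w22.png

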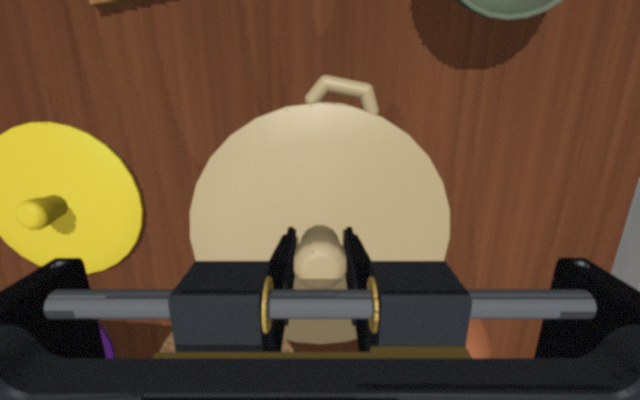

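Emit:
{"fn": "step_arm", "kwargs": {"deltas": [[[0,1,1,15,0,0,0.002],[0,1,1,30,0,0,0.002],[0,1,1,42,0,0,0.002],[0,1,1,49,0,0,0.002],[0,1,1,50,0,0,0.002]]]}}

```text
time: 43.72
ee_pos: [0.6288, -0.1113, 0.0903]
tcp_rot: [0.0, 1.0, -0.001, -0.004]
ft_force: [-0.1, 0.7, -3.2]
gripper_width: 0.0271
```

Run:
```python
from h import *
go([.632,-.110,.0805],.0)
```

```text
t 43.72 at [ 0.6288 -0.1113  0.0903] yaw -0.002 w 0.0271 F [-0.1  0.7 -3.2] 
  delta mm [3.3, -1.3, 9.8] rot [0.0001, 0.0077, -0.0022]
```

Emit:
{"fn": "step_arm", "kwargs": {"deltas": [[[0,3,-1,2,0,0.007,-0.002],[0,3,-1,5,0,0.007,-0.002],[0,3,-1,8,0,0.007,-0.002],[0,3,-1,10,0,0.007,-0.002],[0,3,-1,11,0,0.007,-0.002]]]}}

```text
time: 44.13
ee_pos: [0.6321, -0.1104, 0.0806]
tcp_rot: [0.0, 1.0, 0.0, -0.0]
ft_force: [-4.9, -0.2, 6.2]
gripper_width: 0.0266
```

Run:
```python
from h import *
go([.632,-.110,.0805],.0)
d=cam('side'); save(d,'s23.png')
im=cv2.cvtColor(d['image'],cv2.COLOR_RGB2BGR)
cv2.imwrite('pics/s23z.png',cv2.resize(im[130:250,220:380],None,fx=4,fy=4,interpolation=cv2.INTER_CUBIC))
```

```text
t 44.13 at [ 0.6321 -0.1104  0.0806] yaw 0.000 w 0.0266 F [-4.9 -0.2  6.2] 
  delta mm [-0.1, -0.4, 0.1] rot [0.0004, 0.0003, 0.0]
```

View pics/s23z.png

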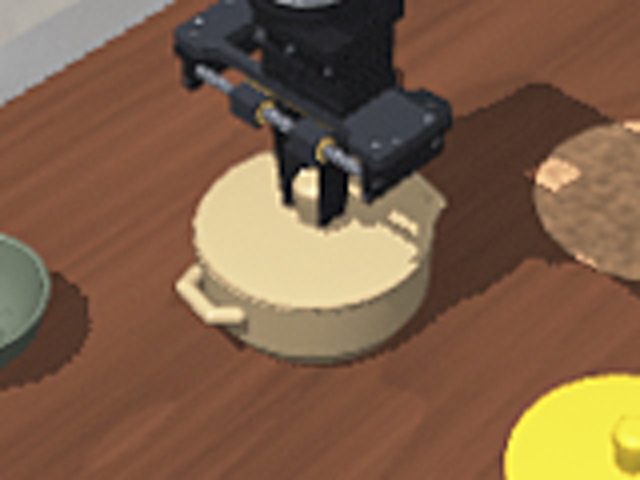

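Contact exactly at the seated height (0.0806, 6 N). Release and rise.

Emit:
{"fn": "step_arm", "kwargs": {"deltas": [[[0.1,0,0,-0.5,0,0,0],[0.4,0,0,-0.5,0,0,0],[0.8,0,0,-0.5,0,0,0],[0.8,0,0,-0.5,0,0,0],[0.8,0,0,-0.5,0,0,0]]]}}

```text
time: 44.6
ee_pos: [0.6325, -0.1105, 0.0816]
tcp_rot: [0.0, 1.0, 0.0, 0.0]
ft_force: [0.4, -0.2, -0.1]
gripper_width: 0.0479
```

Emit:
{"fn": "step_arm", "kwargs": {"deltas": [[[0.8,0,0,0,0,0,0],[0.8,0,0,-10,0,0,0],[0.8,0,0,-40,0,0,0],[0.8,0,0,-80,0,0,0],[0.8,0,0,-120,0,0,0]]]}}

```text
time: 45.02
ee_pos: [0.6315, -0.1102, 0.2023]
tcp_rot: [-0.0, 1.0, -0.0, -0.001]
ft_force: [0.4, -0.6, 0.0]
gripper_width: 0.075
```

Run:
```python
from h import *
go([.45,-.25,.25],.0)
d=cam('wrist'); save(d,'w24.png')
```

```text
t 45.02 at [ 0.6315 -0.1102  0.2023] yaw -0.000 w 0.0750 F [ 0.4 -0.6  0. ] 
  delta mm [-181.5, 139.8, -47.4] rot [-0.0, 0.0015, -0.0]
```

View pics/w24.png

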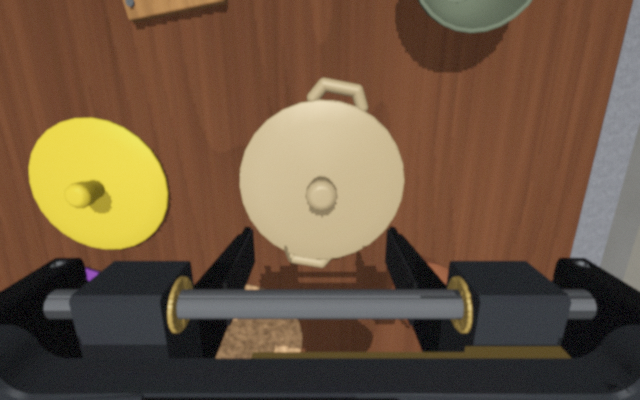

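Emit:
{"fn": "step_arm", "kwargs": {"deltas": [[[0.8,-180,200,-50,0,0,0],[0.8,-180,200,-50,0,0,0],[0.8,-180,200,-50,0,0,0],[0.8,-180,200,-50,0,0,0],[0.8,-180,200,-50,0,0,0]]]}}

```text
time: 45.48
ee_pos: [0.497, -0.2639, 0.2493]
tcp_rot: [0.003, 1.0, 0.0, 0.008]
ft_force: [0.5, -0.9, 0.1]
gripper_width: 0.0758
```

Emit:
{"fn": "step_arm", "kwargs": {"deltas": [[[0.8,-60,100,0,0,0,0],[0.8,-60,100,0,0,0,0],[0.8,-60,100,0,0,0,0],[0.8,-60,100,0,0,0,0],[0.8,-60,100,0,0,0,0]]]}}

```text
time: 45.9
ee_pos: [0.4362, -0.3653, 0.2495]
tcp_rot: [0.003, 1.0, -0.001, 0.009]
ft_force: [0.1, -0.2, 0.8]
gripper_width: 0.0762
```

Run:
```python
from h import *
d=cam('side'); save(d,'s25.png')
d=cam('top'); save(d,'t25.png')
im=cv2.cvtColor(d['image'],cv2.COLOR_RGB2BGR)
cv2.imwrite('pics/t25z.png',cv2.resize(im[80:300,150:450],None,fx=2.6,fy=2.6,interpolation=cv2.INTER_CUBIC))
for l,z in [('tab',.045),('lid',.06),('mug',0),('bowl',0),('vase',0),('tile1',0)]:
    print(l,[(round(x['score'],2),np.round(px2w(d,x['location'],z),3).tolist()) for x in env.spot_point(l,'top')])
```

```text
tab [(0.58, [0.448, 0.286, 0.045])]
lid [(0.83, [0.634, -0.104, 0.06]), (0.83, [0.307, -0.312, 0.06]), (0.69, [0.578, -0.583, 0.06]), (0.66, [0.371, -0.131, 0.06])]
mug [(0.56, [0.75, 0.231, 0.0])]
bowl [(0.83, [0.789, 0.095, 0.0]), (0.7, [0.473, 0.165, 0.0])]
vase [(0.88, [0.753, -0.256, 0.0])]
tile1 []
```

View pics/t25.png

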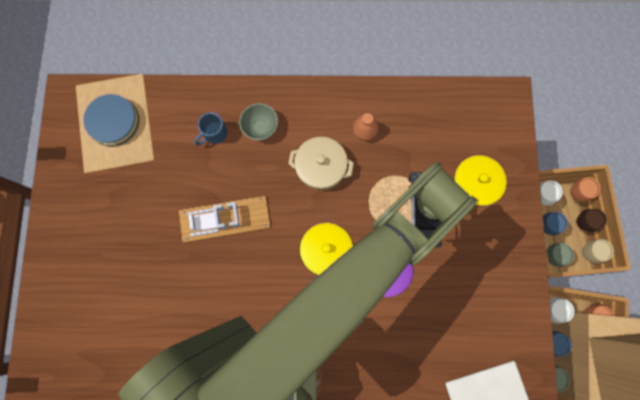

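View pics/t25z.png

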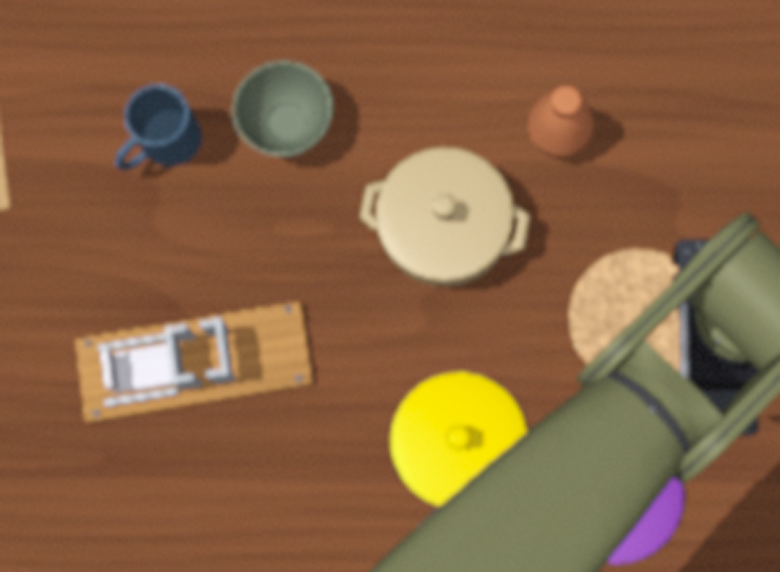

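View pics/s25.png

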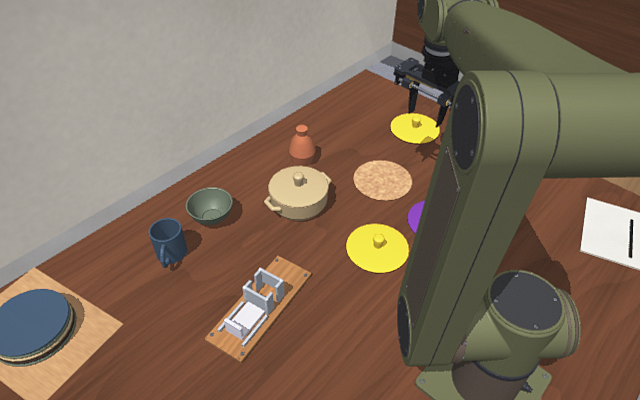

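Emit:
{"fn": "step_arm", "kwargs": {"deltas": [[[0.8,0,0,0,0,0,0],[0.8,0,0,0,0,0,0],[0.8,0,0,0,0,0,0]]]}}

```text
time: 46.55
ee_pos: [0.4379, -0.3629, 0.2488]
tcp_rot: [0.003, 1.0, 0.002, 0.008]
ft_force: [-0.1, -0.7, 0.0]
gripper_width: 0.0763
```

Run:
```python
from h import *
print(env.hand_in())
```

```text
the job is handed in; nothing more can be done
None
```

I finished the whole job and handed it in at about 46.5 s; no verdict is reported, so what follows rests on my own checks.

**What I did:** I set the lid flat on the cork mat. I then emptied the magazine with three full strokes, each pushed to the hard stop at about 30 N. All three tiles went into the casserole, stacked in its middle, and the lid went back on.

**Last checks:**
- **Lid:** it made contact at the expected seated height (TCP 0.0806 m against 0.0805 m expected). In the final pictures the lid and pot look the same as at the start.
- **Magazine and slide:** the shaft is empty, and the slide's tab shows at its starting position.
- **Bystanders:** mug and vase read within about 1 cm of where they began. The detector put the bowl about 16 mm further out than at first, but in the picture it sits exactly where it was, so I take that as detector noise.
- **Loose tile:** none showed in any top or side view, so I took tile4 to be absent from this run. A strip right beside the robot base, closer than the arm can reach, was never fully visible.

No grip slip occurred and the lid was not knocked aside.

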